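Level the stand's plate and hold the spirit level down

ROBOT

A 6-joint arm with a two-finger parallel gripper is mounted at the origin on a cart in front of the work surface, level with it; the furniture and walls round the work are solid. World frame = base frame: x ahead of the robot, y to its left, z up, the work surface at z = 0. Lengths are in m, angles in rad, forces in N, time in s.
With the tool pointing down it reaches from about 0.3 to 0.775 m from the base axis. Payload 14.6 kg.
Tool frame: the origin (TCP) lies midway between the tips of the shut fingers; the grasp point (between the pads) lies 19 mm behind it; x points along the fingers, y is the direction in which the jaws open and shut, and the axes are right-handed (so a half turn about x gives the same grasp; the last joint's range is limited). The gripper opens to 94 mm and grips with 3 to 60 N. Pads are 16 mm wide; open, the fingers measure 119 mm over their backs; the gripper's body (75 mm by 177 mm) begins 78 mm behind the grasp point.
Start: joints at [-1.279, 0.3, 1.521, -0, 1.321, -0.067], TCP at [0.193, -0.515, 0.172] pointing down, gripper open.
Joint ranges: [-3.03, 3.03], [-0.79, 2.21], [0.23, 2.52], [-1.04, 4.18], [0, 3.07], [-2.55, 2.55]. Speed limits (rad/s): [2.22, 2.22, 2.57, 3.14, 3.14, 3.14].

INTERFACE

Orientations are given as [roll, pitch, yaw] about the fixed x, y, z axes, in that order (R = Rz(yaw) Ry(pitch) Rx(roll)).
In Python, from station import sense, cams, env, models gives the robot as it stands.
- The arm moves only by the shell command python3 -m jog 'ROWS' [OPENING] [FORCE]. ROWS is JSON, a list that holds one entry, the list of rows, each a list of 4 numbers: the shift along the tool's x, y, z in m, then the turn about the tool's x in rad. In form: [[[dx, dy, dz, roll], ...]]. A call has 1 to 5 rows; each row is the pose to reach, as a shift and turn from the pose measured when the call began, along the tool's axes at that moment; what a row does not reach only later rows make up. A row lasts 1/8 s, in which the tool goes at most 62.5 mm and 10.7 degrees, less where a joint would pass 70% of its speed; a pose out of reach is approached as far as the arm can. A call with a gripper value outside its range is refused whole. OPENING is the gripper command: -1 is fully open, 1 is shut, values between are in proportion, set as the call begins (- or left out, the last holds). The fingers move at their own pace and stop on an object; FORCE is the grip in N (left out, the last holds). Time passes only in rows, so rows that repeat a pose let the fingers close. It gives the time, the measured TCP pose, the force and the opening at its end, in the units of the state.
- sense(): the state, without advancing time (a new reading comes with each control period).
- cams.get_image(name): name is "scene" or "side" or "wrist"; returns the picture (400x640x3 uint8, blue, green, red); there is no depth.
- cams.camera_params(name): a dict with "camera_matrix" (3x3 intrinsics, pixels), "R" (3x3) and "t" (3): a world point X has camera coordinates R X + t. Camera axes: x right, y down, z forward; pixel columns grow to the right and rows downward; lengths in m; the calibration is good to about 2 mm. The wrist camera is an equidistant fisheye: a pixel r from the principal point sees the ray r / f radians off the axis. A picture is of the moment at which its call begins: read the wrist's pose just before it. camera_params takes no time and is no camera call; for the wrist camera it gives the pose at the moment of the call.
- env.hand_in(): hands the job in, once; it reports no verdict.
Trained networks look in the newest picture that a camera, given by its name, has taken for a name from the list of things; names that differ only in an ending like _2 or _b are one class to them, and where a whole thing is asked for, a point or a joint stands for the part that bears it (a point fixed in the world has none). Each returns a list of dicts, best first, with "p" (0 to 1); they miss things now and then, are a little off and sometimes report something else, mostly with a low value. They report only what shows in the picture. A call takes as long as a camera call.
- models.trace(query, camera): "pixels" (400x640 bool, what is visible of it) and "bbox" ([left, top, right, bottom] in pixels, round what is visible of it).
- models.place_of(query, camera): "pixel" ([column, row] in pixels: a listed point, or the origin of a listed thing).
The state is a dict: "t": time; "qpos": joint angles; "qd": joint speeds; "tau": joint torques, N m; "position": TCP position; "eef_rot": TCP orientation; "ft_force": force on the tool from outside, world axes, zero at the start; "ft_torque": the same for the moment, N m; "gripper_width": finger opening in m.
Only numpy, scipy, OpenCV 4.12 (cv2) and the standard library are available. Lean on these libraries where they do the work, as an engineer would, in place of code of your own. Each camera call takes 0.05 s, during which the arm holds its last target.

TASK

Set the spirit level lengthwise on the middle of the levelling stand's plate and let go of it, then turn the winged knob of the stand's screw foot until the bubble rests midway between the two lines of the vial. Then press the level down onto the plate with the fingers, about as hard as the weight of a full one-litre bottle, and finish while still holding it pressed like that with the bubble central, so that the lock nut can be tightened. Leave the other things on the table where they are.

Things in the scene. Friction and masses are not known exactly. Their poses are not given: they have to be found in the camera images.
- level_mid (a point): Spirit level: bare aluminium bar with black end caps, 160 long x 26 wide x 40 mm high, about 0.35 kg, loose between rip fence and blade guard, vial up. This point: centre of the bar, half-way up (20 mm above its underside). x along its length toward the end with the vial, z up. Its top is flat; press it near the middle of its length (the vial window covers 14 to 70 mm from the middle, +x side).
- vial_mid (a point): Middle of the vial in the level's top face, 42 mm from the level's middle toward +x, midway between two black lines that stand 9.5 mm to either side. Axes as the level's.
- bubble_mid (a point): Centre of the pale bubble (14 mm long) in the vial. It moves along the level's x toward the higher end, 0.6 mm per milliradian of slope, at most 14 mm either way, and rests within about a second of the level being still. Central when it is at vial_mid along the level's x. (The orange blade guard to the right of the level's start stands 280 mm high.)
- stand: Levelling stand left of the rip fence, fixed to the table: dark base 285 x 100 mm, on it an aluminium plate hinged at its far end and held by a screw foot with a winged knob at its near end. Origin on the table below plate_mid; x from the knob toward the hinge, z up. At the start the knob's end of the plate stands 2 to 3.5 mm too low.
- plate_mid (a point): Middle of the level's place, on top of the stand's plate, about 48 mm above the table. x along the plate from the knob toward the hinge, y across it, z up. The plate is 74 mm wide; its flat top is free from 127 mm before this point (there the knob's bush begins) to its end 110 mm beyond it. The rip fence, 100 mm high, passes to the right.
- foot_grip (a point): Winged knob of the screw foot, 140 mm before plate_mid along the plate: black upright rounded bar 46 long x 14 thick x 26 mm high. This point: on its axis, 11 mm below its top, 15 mm above its lower edge. x along the bar, z up. Clockwise from above raises the knob's end: 9 mrad of slope, 5.4 mm of bubble per rad. It needs 0.9 to 1.5 rad, about 0.08 N m, and stays where it is left.

How it is judged:
By the outcome, as a careful person would: the job done as asked, in the order asked, and still so for the second after the job is handed in, while the arm keeps its last pose, push and grip.
It also fails if it takes over 72 s, if anything falls off the work surface, if the arm or the gripper's body presses on something with over 40 N, if the wrist force passes 120 N, or if a joint passes its speed limit or range.

## Working session

There is one attempt and no reset: what is moved stays moved. The work goes in short steps, Python scripts to look and compute and a shell command to move; the robot and the scene stay as the last step left them, time stands still between calls to the robot, and variables do not carry over. Pictures are saved under pics/ and viewed, and the job is handed in when it is done.

```bash
ls; mkdir -p pics; cat > h.py <<'E'
import numpy as np, cv2
from station import sense,cams,env,models
def P(c):
    p=cams.camera_params(c); return np.array(p["camera_matrix"]),np.array(p["R"]),np.array(p["t"]).ravel()
def ray(c,px,par=None):
    K,R,t=par or P(c)
    x=(px[0]-K[0,2])/K[0,0]; y=(px[1]-K[1,2])/K[1,1]
    if c=="wrist":
        r=np.hypot(x,y); d=np.array([x/r*np.sin(r),y/r*np.sin(r),np.cos(r)]) if r>1e-9 else np.array([0,0,1.])
    else: d=np.array([x,y,1.])
    d=R.T@d; return -R.T@t,d/np.linalg.norm(d)
def atz(c,px,z,par=None):
    o,d=ray(c,px,par); return o+d*(z-o[2])/d[2]
def proj(c,X,par=None):
    K,R,t=par or P(c); v=R@np.array(X)+t
    if c=="wrist":
        th=np.arctan2(np.hypot(v[0],v[1]),v[2]); n=np.hypot(v[0],v[1])
        v=np.array([v[0]/n*th,v[1]/n*th,1])
    return [K[0,0]*v[0]/v[2]+K[0,2],K[1,1]*v[1]/v[2]+K[1,2]]
def tri(obs):
    A=np.zeros((3,3));b=np.zeros(3)
    for o,d in obs:
        M=np.eye(3)-np.outer(d,d);A+=M;b+=M@o
    return np.linalg.solve(A,b)
E
python3 - <<'E'
from h import *
np.set_printoptions(precision=4,suppress=True)
s=sense();print({k:np.round(v,3) for k,v in s.items()})
for c in ["scene","side","wrist"]:
    par=P(c)
    cv2.imwrite(f"pics/a_{c}.png",cams.get_image(c))
    print(c,"cam at",-par[1].T@par[2],par[0][0])
    for q in ["level_mid","vial_mid","bubble_mid","stand","plate_mid","foot_grip"]:
        r=models.place_of(q,c); print(q,[(np.round(x["pixel"],1).tolist(),round(x["p"],2)) for x in r[:2]])
E
```

```text
pics
{'t': np.float64(0.0), 'qpos': array([-1.279,  0.301,  1.522, -0.   ,  1.321, -0.067]), 'qd': array([ 0.001, -0.   , -0.001, -0.002,  0.001, -0.   ]), 'tau': array([  0.001, -53.181, -35.274,   0.071,   0.024,  -0.   ]), 'position': array([ 0.193, -0.515,  0.172]), 'eef_rot': array([-1.616,  1.57 ,  1.884]), 'ft_force': array([-0.611, -0.317,  0.095]), 'ft_torque': array([-0.002, -0.016,  0.003]), 'gripper_width': np.float64(0.094)}
scene cam at [0.0186 0.6555 0.6005] [398.936    0.     323.5973]
level_mid [([362.2, 182.9], 0.92)]
vial_mid [([377.8, 188.5], 0.75)]
bubble_mid []
stand [([364.5, 181.5], 0.32)]
plate_mid [([253.4, 234.1], 0.64), ([254.1, 253.5], 0.3)]
foot_grip [([323.1, 231.5], 0.58)]
side cam at [0.2493 0.9065 0.5225] [479.3987   0.     322.7975]
level_mid [([327.8, 182.9], 0.95)]
vial_mid [([346.1, 176.3], 0.97)]
bubble_mid []
stand [([263.5, 284.7], 0.91)]
plate_mid [([263.6, 264.5], 0.69)]
foot_grip [([346.0, 230.1], 0.65)]
wrist cam at [ 0.2645 -0.4879  0.3843] [309.7069   0.     317.6408]
level_mid []
vial_mid []
bubble_mid []
stand []
plate_mid []
foot_grip []
```

View pics/a_scene.png

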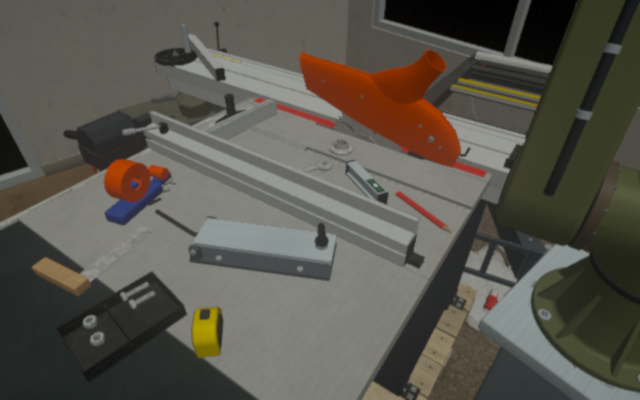

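View pics/a_side.png

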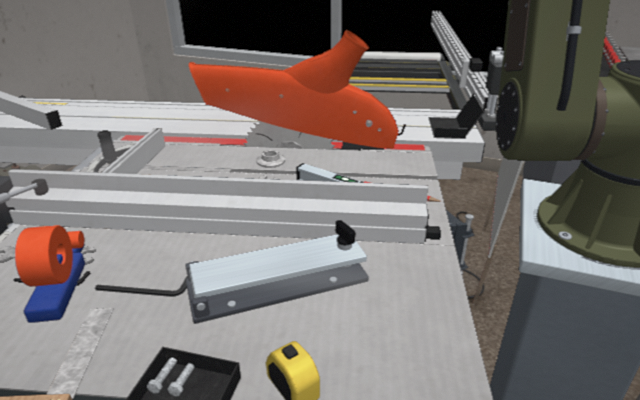

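View pics/a_wrist.png

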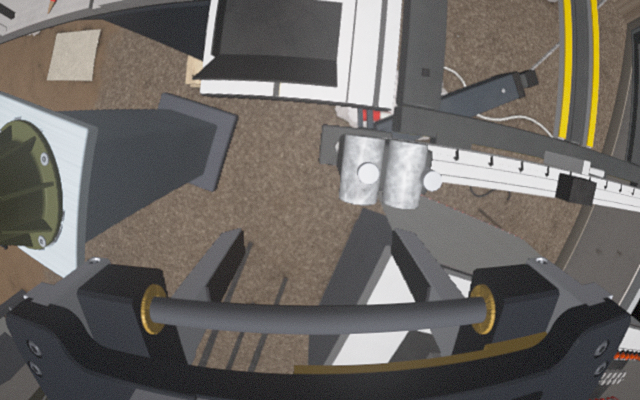

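```bash
python3 - <<'E'
from h import *
np.set_printoptions(precision=4,suppress=True)
D={"level_mid":((362.2,182.9),(327.8,182.9)),"vial_mid":((377.8,188.5),(346.1,176.3)),"plate_mid":((253.4,234.1),(263.6,264.5)),"foot":((323.1,231.5),(346,230.1))}
Z={"level_mid":.02,"vial_mid":.04,"plate_mid":.048,"foot":.06}
for k,(a,b) in D.items(): print(k,tri([ray("scene",a),ray("side",b)]),atz("scene",a,Z[k]),atz("side",b,Z[k]))
E
```

```text
level_mid [0.545  0.0596 0.0283] [0.5521 0.0514 0.02  ] [0.5504 0.0447 0.02  ]
vial_mid [0.5027 0.0534 0.0414] [0.4944 0.06   0.04  ] [0.5112 0.0384 0.04  ]
plate_mid [0.5452 0.3718 0.0443] [0.5442 0.3723 0.048 ] [0.5409 0.3781 0.048 ]
foot [0.4361 0.2819 0.0765] [0.4502 0.2694 0.06  ] [0.4422 0.26   0.06  ]
```

```bash
cat >> h.py <<'E'
from scipy.spatial.transform import Rotation as Ro
def tool():
    s=sense(); return np.array(s["position"]),Ro.from_euler("xyz",s["eef_rot"]).as_matrix()
def delta(target,yaw_jaw=None):
    "tool shift for world target TCP; roll to bring jaw axis y to world angle yaw_jaw (mod pi)"
    p,R=tool(); d=R.T@(np.array(target)-p); r=None
    if yaw_jaw is not None:
        cur=np.arctan2(R[1,1],R[0,1]); dw=(yaw_jaw-cur+np.pi/2)%np.pi-np.pi/2; r=-dw if R[2,0]<0 else dw
    return np.round(d,4),r
E
python3 - <<'E'
from h import *
np.set_printoptions(precision=4,suppress=True)
p,R=tool();print(p);print(R)
for px in [(445,163),(460,150),(385,138),(340,120)]: print(px,atz("scene",px,0),atz("scene",px,.05))
for px in [(390,148),(320,140),(200,80)]: print(px,atz("side",px,0.05),atz("side",px,.1))
for q in ["level_mid"]:
    for c in ["scene","side"]:
        cams.get_image(c); r=models.trace(q,c); print(c,[(x["bbox"],round(x["p"],2)) for x in r])
print(delta([.3,-.35,.42]),delta([.46,0.03,.42]))
E
```

```text
[ 0.1931 -0.515   0.1723]
[[-0.      0.3511 -0.9363]
 [ 0.     -0.9363 -0.3511]
 [-1.     -0.      0.    ]]
(445, 163) [ 0.4889 -0.2116  0.    ] [ 0.4498 -0.1394  0.05  ]
(460, 150) [ 0.5019 -0.3028  0.    ] [ 0.4616 -0.223   0.05  ]
(385, 138) [ 0.6881 -0.1869  0.    ] [ 0.6324 -0.1167  0.05  ]
(340, 120) [ 0.86   -0.1615  0.    ] [ 0.79   -0.0935  0.05  ]
(390, 148) [ 0.4511 -0.112   0.05  ] [ 0.4298 -0.0042  0.1   ]
(320, 140) [ 0.6215 -0.1009  0.05  ] [0.5821 0.0057 0.1   ]
(200, 80) [ 1.1622 -0.4266  0.05  ] [ 1.0656 -0.2855  0.1   ]
scene [([343.3, 161.2, 387.9, 203.0], 0.87)]
side [([295.3, 165.4, 355.9, 184.2], 0.58)]
(array([-0.2477, -0.1169, -0.158 ]), None) (array([-0.2478, -0.4165, -0.4412]), None)
```

```bash
python3 -m jog '[[[-0.06,0,0,0],[-0.12,0,0,0],[-0.18,-0.0,-0.0,0],[-0.22,-0.03,-0.04,0],[-0.24,-0.07,-0.08,0.1]]]'; python3 -m jog '[[[0,-0.04,-0.045,0.1],[0,-0.08,-0.09,0.2],[0,-0.12,-0.135,0.3],[0,-0.16,-0.18,0.3],[0,-0.2,-0.22,0.3]]]'
python3 -c "
from h import *
print(delta([.46,0.03,.42],np.pi/2)); print(sense()['position'],sense()['qpos'])"
```

```text
t: 1.88
position: [0.2439, -0.4206, 0.4138]
eef_rot: [1.842, 1.569, -1.044]
ft_force: [0.7, -0.4, -0.7]
gripper_width: 0.0935
t: 2.5
position: [0.4068, -0.1696, 0.4136]
eef_rot: [2.218, 1.569, -0.967]
ft_force: [0.7, -0.5, 0.6]
gripper_width: 0.094
(array([-0.0066, -0.2017, -0.0444]), np.float64(-0.04406136536385219))
[ 0.40679906 -0.16955196  0.41363854] [-4.77470122e-01 -1.13093452e-02  1.32981670e+00 -8.54260873e-04
  1.82153275e+00  1.13717423e+00]
```

```bash
python3 -m jog '[[[0,-0.05,-0.01,-0.04],[0,-0.1,-0.02,-0.04],[0,-0.15,-0.035,-0.04],[-0.006,-0.2,-0.044,-0.04],[-0.006,-0.2,-0.044,-0.04]]]'
python3 - <<'E'
from h import *
np.set_printoptions(precision=4,suppress=True)
p,R=tool();print(p,R);par=P("wrist");print(par)
cv2.imwrite("pics/b_wrist.png",cams.get_image("wrist"))
Z={"level_mid":.02,"vial_mid":.04,"plate_mid":.048,"foot_grip":.063,"bubble_mid":.04,"stand":0}
for q in Z:
    for x in models.place_of(q,"wrist")[:2]: print(q,np.round(x["pixel"],1),round(x["p"],2),atz("wrist",x["pixel"],Z[q],par))
E
```

```text
t: 3.12
position: [0.4598, 0.0308, 0.4195]
eef_rot: [2.306, 1.569, -0.836]
ft_force: [-0.4, -0.9, -0.7]
gripper_width: 0.0941
[0.4598 0.0308 0.4195] [[ 0.0011  0.0001 -1.    ]
 [-0.0012 -1.     -0.0001]
 [-1.      0.0012 -0.0011]]
(array([[309.7069,   0.    , 317.6408],
       [  0.    , 309.7069, 200.0628],
       [  0.    ,   0.    ,   1.    ]]), array([[-0.0002, -1.    ,  0.0013],
       [-0.9653,  0.0005,  0.2613],
       [-0.2613, -0.0012, -0.9653]]), array([0.0307, 0.3521, 0.7497]))
level_mid [310.  111.9] 0.59 [0.5483 0.0455 0.02  ]
vial_mid [311.  133.4] 0.59 [0.5067 0.0433 0.04  ]
vial_mid [150.2 122.6] 0.56 [0.5435 0.3805 0.04  ]
plate_mid [150.8 119.2] 0.88 [0.5503 0.3739 0.048 ]
foot_grip [183.  175.3] 0.81 [0.4331 0.2985 0.063 ]
bubble_mid [307.7 128.8] 0.61 [0.5156 0.0495 0.04  ]
stand [160.  121.2] 0.77 [0.545  0.3778 0.    ]
```

View pics/b_wrist.png

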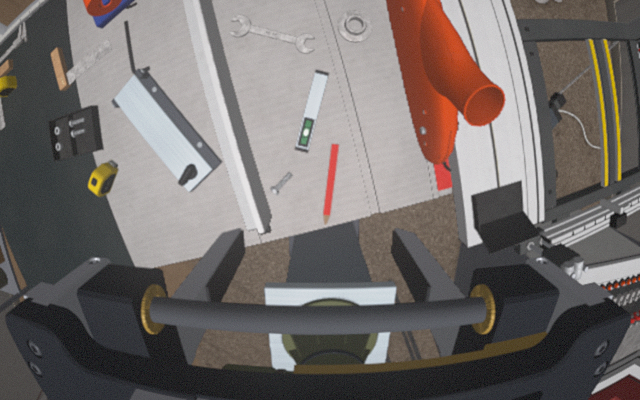

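```bash
python3 - <<'E'
from h import *
np.set_printoptions(precision=4,suppress=True)
par=P("wrist"); im=cams.get_image("wrist")
r=models.trace("level_mid","wrist")
for x in r[:1]:
    m=x["pixels"]; ys,xs=np.nonzero(m)
    W=np.array([atz("wrist",(a,b),.04,par)[:2] for a,b in zip(xs,ys)]).astype(np.float32)
    (c,sz,a)=cv2.minAreaRect(W*1000); print(x["p"],c,sz,a, len(xs)); print(cv2.boxPoints((c,sz,a)))
r=models.trace("stand","wrist")
for x in r[:1]:
    m=x["pixels"]; ys,xs=np.nonzero(m)
    W=np.array([atz("wrist",(a,b),.045,par)[:2] for a,b in zip(xs,ys)]).astype(np.float32)
    (c,sz,a)=cv2.minAreaRect(W*1000); print(x["p"],c,sz,a, len(xs)); print(cv2.boxPoints((c,sz,a)))
cv2.imwrite("pics/c.png",cv2.resize(im[40:240,60:360],None,fx=2.6,fy=2.6,interpolation=2))
E
```

```text
0.61 (550.1519165039062, 43.52235412597656) (27.552650451660156, 157.40341186523438) 74.8259048461914 1076
[[470.5882  50.8267]
 [622.5037   9.6259]
 [629.7157  36.218 ]
 [477.8002  77.4188]]
0.85 (530.7606811523438, 349.8231201171875) (282.0757751464844, 114.05980682373047) 41.397945404052734 5532
[[387.2502 299.337 ]
 [462.6763 213.7768]
 [674.2711 400.3092]
 [598.8451 485.8695]]
```

View pics/c.png

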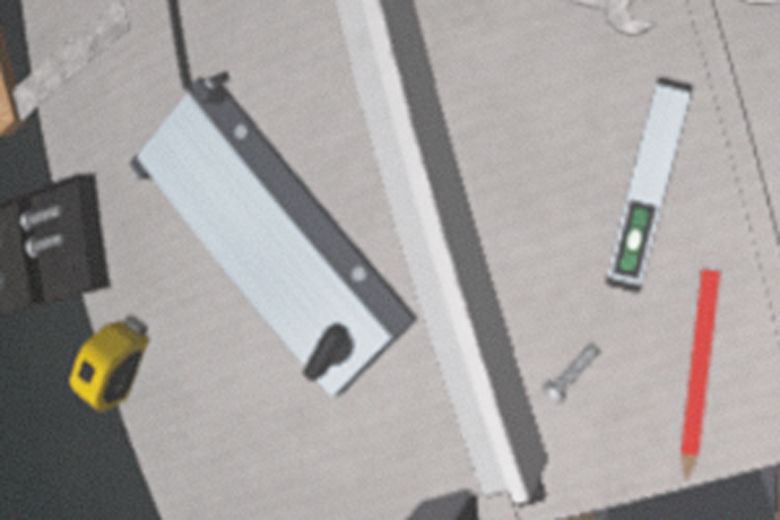

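```bash
python3 -c "
from h import *
print(delta([.549,.0445,.10],1.306))"
```

```text
(array([ 0.3195, -0.0176, -0.089 ]), np.float64(0.2598785334402187))
```

```bash
python3 -m jog '[[[0.05,-0.005,-0.03,0.1],[0.1,-0.01,-0.06,0.2],[0.16,-0.0176,-0.089,0.26],[0.22,-0.0176,-0.089,0.26],[0.27,-0.0176,-0.089,0.26]]]'
python3 - <<'E'
from h import *
np.set_printoptions(precision=4,suppress=True)
par=P("wrist"); im=cams.get_image("wrist")
cv2.imwrite("pics/d.png",im)
p,R=tool();print(p,R)
r=models.trace("level_mid","wrist")
for x in r[:1]:
    m=x["pixels"]; ys,xs=np.nonzero(m)
    W=np.array([atz("wrist",(a,b),.04,par)[:2] for a,b in zip(xs,ys)]).astype(np.float32)
    (c,sz,a)=cv2.minAreaRect(W*1000); print(x["p"],c,sz,a, len(xs)); print(cv2.boxPoints((c,sz,a)))
for q,z in (("level_mid",.02),("vial_mid",.04)):
  for x in models.place_of(q,"wrist")[:1]: print(q,np.round(x["pixel"],1),round(x["p"],2),atz("wrist",x["pixel"],z,par))
E
```

```text
t: 4.25
position: [0.5484, 0.0444, 0.1469]
eef_rot: [1.533, 1.569, -1.874]
ft_force: [0.2, -0.4, 0.5]
gripper_width: 0.0942
[0.5457 0.0443 0.1406] [[-0.009  -0.2622 -0.965 ]
 [-0.0016 -0.965   0.2622]
 [-1.      0.0039  0.0083]]
0.67 (551.0614624023438, 42.79466247558594) (26.62352752685547, 156.49948120117188) 75.2331771850586 3452
[[472.0032  49.8673]
 [623.3337   9.9778]
 [630.1197  35.722 ]
 [478.7892  75.6115]]
level_mid [316.7 183.3] 0.64 [0.552  0.0447 0.02  ]
vial_mid [318.6 225.6] 0.6 [0.51   0.0539 0.04  ]
```

View pics/d.png

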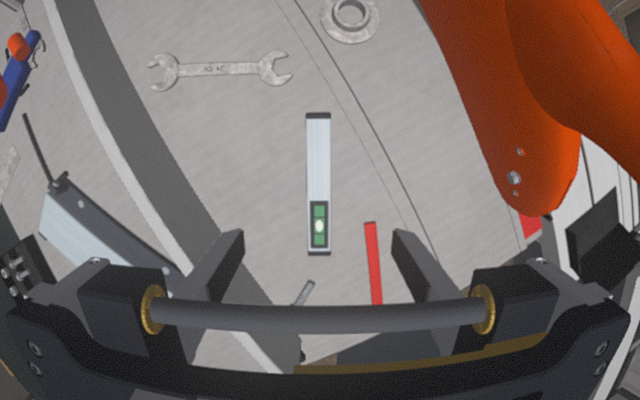

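```bash
python3 -c "
from h import *
print(delta([.551,.0435,.013],np.radians(75)),sense()['position'])"
```

```text
(array([ 0.1379,  0.0003, -0.0016]), np.float64(-0.0033542394366854467)) [0.5493461  0.04444687 0.15091637]
```

```bash
python3 -m jog '[[[0.04,0,-0.001,0],[0.08,0,-0.0016,0],[0.11,0,-0.0016,0],[0.125,0,-0.0016,0],[0.125,0,-0.0016,0]]]'; python3 -c "
from h import *
print(delta([.551,.0435,.013],np.radians(75)),sense()['position'])"
```

```text
t: 5.08
position: [0.5519, 0.0438, 0.0271]
eef_rot: [2.952, 1.568, -0.455]
ft_force: [-0.7, 1.4, -0.4]
gripper_width: 0.094
(array([0.0141, 0.0005, 0.0008]), np.float64(-0.003471220617578652)) [0.5519029  0.04380152 0.02708294]
```

```bash
python3 -m jog '[[[0.013,0,0,0],[0.013,0,0,0]]]'; python3 -m jog '[[[0,0,0,0],[0,0,0,0],[0,0,0,0],[0,0,0,0],[0,0,0,0]]]' 1 20;  python3 -m jog '[[[0,0,0,0],[0,0,0,0]]]'; python3 -c "
from h import *
print(sense()['position'],sense()['gripper_width'])"
```

```text
t: 5.32
position: [0.552, 0.0438, 0.0141]
eef_rot: [2.952, 1.568, -0.455]
ft_force: [-0.5, 0.2, -0.1]
gripper_width: 0.0943
t: 5.95
position: [0.552, 0.0438, 0.0141]
eef_rot: [2.949, 1.568, -0.458]
ft_force: [-0.3, 0.0, -0.5]
gripper_width: 0.0475
t: 6.2
position: [0.5519, 0.0438, 0.0141]
eef_rot: [2.935, 1.568, -0.471]
ft_force: [0.7, 0.4, -0.4]
gripper_width: 0.0272
[0.551944   0.04377503 0.01407187] 0.02715276896599505
```

```bash
python3 -m jog '[[[0,0,0,0],[0,0,0,0],[-0.03,0,0,0],[-0.08,0,0,0],[-0.14,0,0,0]]]' 1 30; python3 -m jog '[[[-0.05,0,0,0],[-0.1,0,0,0],[-0.12,0,0,0]]]';  python3 - <<'E'
from h import *
np.set_printoptions(precision=4,suppress=True)
par=P("wrist"); im=cams.get_image("wrist")
cv2.imwrite("pics/e.png",im)
p,R=tool();print(p,sense()['ft_force'],sense()['gripper_width'])
Z={"plate_mid":.047,"foot_grip":.063,"stand":0}
for q in Z:
    for x in models.place_of(q,"wrist")[:2]: print(q,np.round(x["pixel"],1),round(x["p"],2),atz("wrist",x["pixel"],Z[q],par))
E
```

```text
t: 6.82
position: [0.5509, 0.044, 0.155]
eef_rot: [2.483, 1.569, -0.924]
ft_force: [0.1, 0.1, -0.2]
gripper_width: 0.0003
t: 7.2
position: [0.5513, 0.0441, 0.2783]
eef_rot: [-3.138, 1.565, -0.262]
ft_force: [0.4, 0.3, -1.5]
gripper_width: 0.0007
[0.5516 0.0442 0.2796] [0.3681 0.4732 3.4419] 0.0005754644373251426
plate_mid [132.7 226.2] 0.91 [0.5488 0.3781 0.047 ]
foot_grip [193.3 281.6] 0.89 [0.4321 0.293  0.063 ]
stand [145.2 219.6] 0.64 [ 0.5459  0.3803 -0.    ]
```

View pics/e.png

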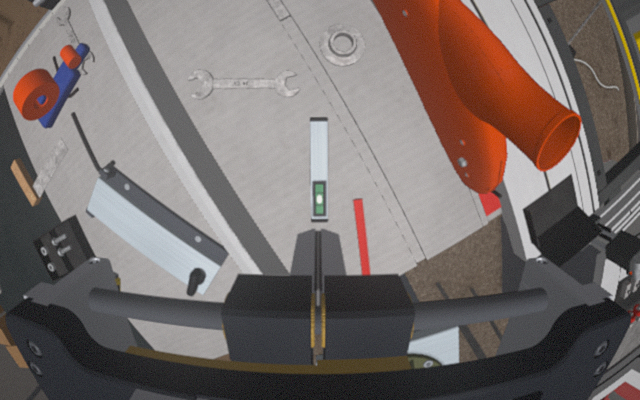

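```bash
python3 - <<'E'
from h import *
np.set_printoptions(precision=4,suppress=True)
par=P("wrist"); im=cams.get_image("wrist")
p,R=tool();print(p,R,proj("wrist",p,par),proj("wrist",p-.019*R[:,0],par))
x=models.trace("level_mid","wrist")[0]
m=x["pixels"]; ys,xs=np.nonzero(m)
for z in(.04,):
    W=np.array([atz("wrist",(a,b),z,par)[:2] for a,b in zip(xs,ys)]).astype(np.float32)
    (c,sz,a)=cv2.minAreaRect(W*1000); print(x["p"],c,sz,a, len(xs))
for c in ("scene","side"):
    cv2.imwrite(f"pics/f_{c}.png",cams.get_image(c))
E
```

```text
[0.5504 0.0442 0.2736] [[-0.0008 -0.2621 -0.965 ]
 [-0.0015 -0.965   0.2621]
 [-1.      0.0017  0.0003]] [np.float64(318.14350563240066), np.float64(224.51809003312653)] [np.float64(318.18451582051085), np.float64(234.04315076809368)]
0.87 (550.2949829101562, 41.84654998779297) (26.999732971191406, 160.0963134765625) 74.52181243896484 1944
```

View pics/f_scene.png

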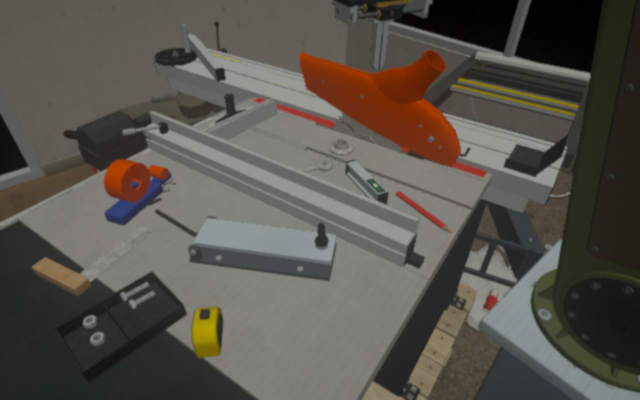

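```bash
python3 -m jog '[[[0.0,0,0,0],[0.05,0,0,0],[0.1,0,0,0],[0.13,0,0,0],[0.14,0,0,0]]]' -1; python3 -m jog '[[[0,0,0,0],[0,0,0,0]]]';python3 -c "
from h import *
print(delta([.551,.0435,.012],np.radians(75)),sense())"
```

```text
t: 8.22
position: [0.5496, 0.0439, 0.1321]
eef_rot: [0.666, 1.567, -2.741]
ft_force: [0.4, -0.1, -0.1]
gripper_width: 0.0473
t: 8.48
position: [0.5502, 0.0439, 0.1333]
eef_rot: [0.953, 1.568, -2.454]
ft_force: [0.1, 0.3, 0.6]
gripper_width: 0.0674
(array([ 0.1213, -0.    , -0.0011]), np.float64(-0.0034778399217163525)) {'t': 8.475, 'qpos': array([ 1.41237896e-02,  3.39722878e-01,  1.56183885e+00, -1.57141830e-03,
        1.24189457e+00,  1.85070765e+00]), 'qd': array([-0.00173606, -0.00560107, -0.00017472,  0.00058399, -0.00276827,
        0.00031499]), 'tau': array([-1.52097177e-02, -5.35764635e+01, -3.37405014e+01, -8.86390713e-03,
       -7.53237144e-02,  6.65077278e-05]), 'position': array([0.55018267, 0.04392293, 0.13330536]), 'eef_rot': array([ 0.95302223,  1.56841232, -2.453849  ]), 'ft_force': array([0.12682312, 0.31014924, 0.55036053]), 'ft_torque': array([ 0.06010576,  0.00582137, -0.02607858]), 'gripper_width': 0.06736757777695454}
```

```bash
python3 -m jog '[[[0.04,0,0,0],[0.08,0,-0.001,0],[0.105,0,-0.001,0],[0.12,0,-0.001,0],[0.12,0,-0.001,0]]]' -0.3; python3 -m jog '[[[0,0,0,0],[0,0,0,0],[0,0,0,0],[0,0,0,0],[0,0,0,0]]]' 1 50;  python3 -m jog '[[[0,0,0,0],[0,0,0,0],[0,0,0,0],[0,0,0,0]]]'; python3 -c "
from h import *
print(sense())"
```

```text
t: 9.1
position: [0.551, 0.0435, 0.0134]
eef_rot: [0.888, 1.568, -2.519]
ft_force: [0.0, -0.6, -0.1]
gripper_width: 0.0611
t: 9.72
position: [0.551, 0.0435, 0.0135]
eef_rot: [0.903, 1.568, -2.504]
ft_force: [-0.4, 0.1, 1.0]
gripper_width: 0.0146
t: 10.22
position: [0.551, 0.0435, 0.0135]
eef_rot: [0.911, 1.568, -2.496]
ft_force: [0.5, -0.3, 0.2]
gripper_width: 0.0005
{'t': 10.225, 'qpos': array([ 1.33639315e-02,  4.89344870e-01,  1.65825501e+00, -1.79708605e-03,
        9.96052575e-01,  1.85034322e+00]), 'qd': array([-0.00096121, -0.00058913,  0.00060942, -0.00064831,  0.00014425,
       -0.00104017]), 'tau': array([ 6.14512055e-05, -5.79214168e+01, -2.94877803e+01, -7.62337237e-03,
       -6.99032214e-02,  9.64809510e-05]), 'position': array([0.55103072, 0.04350931, 0.01345653]), 'eef_rot': array([ 0.91080339,  1.5682439 , -2.49599374]), 'ft_force': array([ 0.5037289 , -0.32961172,  0.1830058 ]), 'ft_torque': array([0.06762517, 0.01589047, 0.03119499]), 'gripper_width': 0.0005214422334628558}
```

```bash
python3 - <<'E'
from h import *
np.set_printoptions(precision=4,suppress=True)
par=P("wrist"); im=cams.get_image("wrist"); p,R=tool(); print(proj("wrist",p,par))
cv2.imwrite("pics/g.png",im)
for c in ("scene","side"):
    i=cams.get_image(c); q=proj(c,p); print(c,q)
    x,y=int(q[0]),int(q[1]); cv2.imwrite(f"pics/g_{c}.png",cv2.resize(i[max(y-90,0):y+90,x-120:x+120],None,fx=3,fy=3))
E
```

```text
[np.float64(318.0948427633299), np.float64(224.54551183240494)]
scene [np.float64(364.53300270695814), np.float64(184.01188290550056)]
side [np.float64(327.69332456961496), np.float64(185.2239176938437)]
```

View pics/g.png

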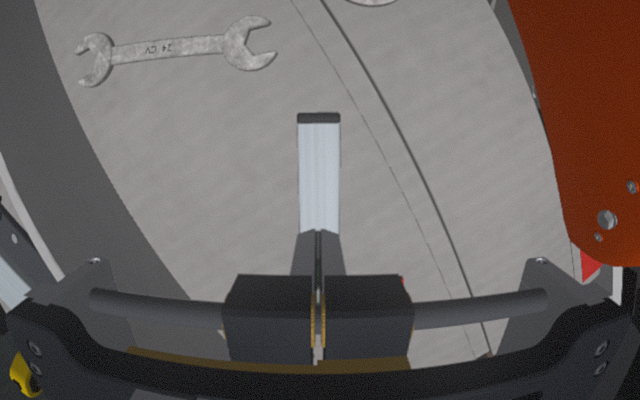

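View pics/g_scene.png

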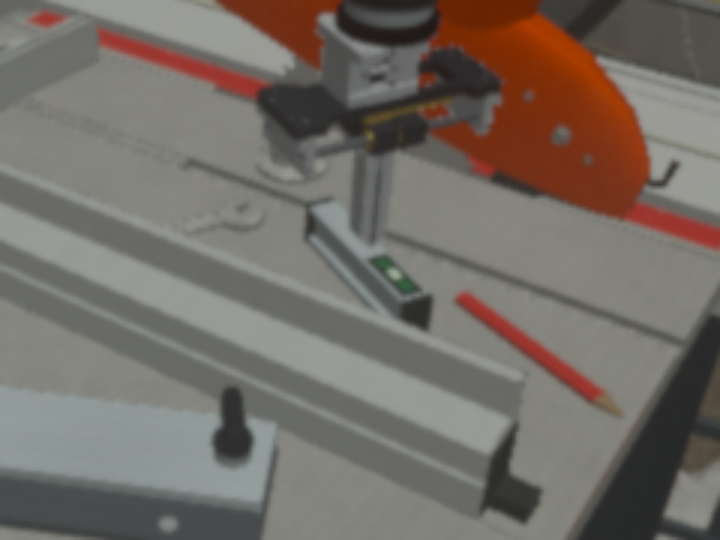

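View pics/g_side.png

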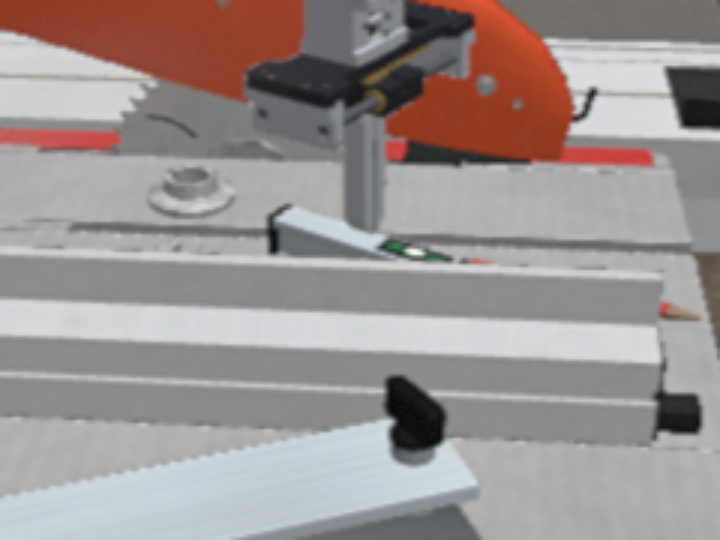

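```bash
python3 - <<'E'
from h import *
np.set_printoptions(precision=4,suppress=True)
print(tri([ray("scene",(367.8,175.7)),ray("side",(327.7,171.2))]))
p,R=tool()
for z in (.0135,.03,.04,.045,.05,.06): print(z,proj("scene",[p[0],p[1],z]),proj("side",[p[0],p[1],z]),proj("wrist",[p[0]+.008,p[1]-.002,z]))
im=cams.get_image("wrist"); cv2.imwrite("pics/h.png",cv2.resize(im[180:300,240:400],None,fx=4.5,fy=4.5))
E
```

```text
[0.5522 0.0347 0.0392]
0.0135 [np.float64(364.5330209931674), np.float64(183.99575651936266)] [np.float64(327.6881030147297), np.float64(185.20618666894515)] [np.float64(317.87731767217184), np.float64(213.74317070893872)]
0.03 [np.float64(365.05777440079476), np.float64(178.60015790723176)] [np.float64(327.7027005152479), np.float64(178.53440257029936)] [np.float64(317.949722090356), np.float64(221.30243103637343)]
0.04 [np.float64(365.3811734553035), np.float64(175.2749170144448)] [np.float64(327.711666333323), np.float64(174.43657757688058)] [np.float64(317.99914392371176), np.float64(226.46475011986038)]
0.045 [np.float64(365.54442241973777), np.float64(173.59636500671985)] [np.float64(327.716183417088), np.float64(172.37204552920636)] [np.float64(318.02565260491906), np.float64(229.23453685710533)]
0.05 [np.float64(365.7087175819284), np.float64(171.90705582604434)] [np.float64(327.7207235161729), np.float64(170.29699433515222)] [np.float64(318.053472985449), np.float64(232.14201198917664)]
0.06 [np.float64(366.0404869870415), np.float64(168.4957496472629)] [np.float64(327.72987346750745), np.float64(166.1150112798257)] [np.float64(318.1134356700121), np.float64(238.4108541646967)]
```

View pics/h.png

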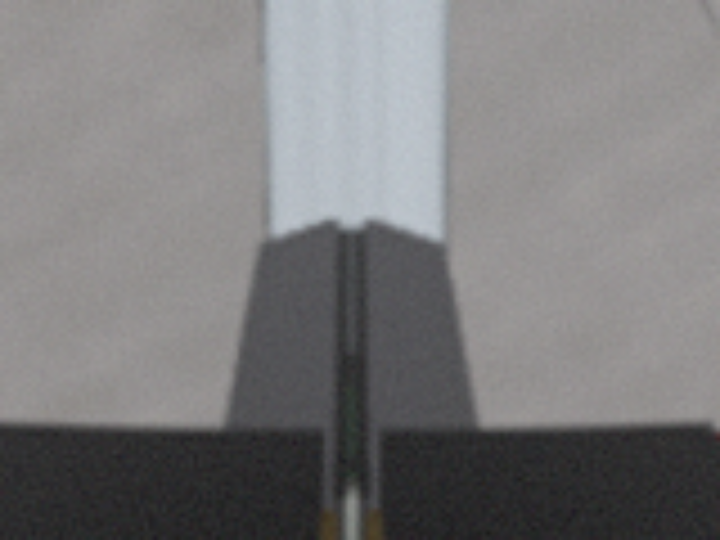

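```bash
python3 -m jog '[[[-0.03,0,0,0],[-0.03,0,0,0],[-0.03,0,0,0],[-0.03,0,0,0],[-0.03,0,0,0]]]' -0.2;python3 -m jog '[[[0.015,0,0,0],[0.03,0,0,0],[0.045,0,0,0],[0.055,0,0,0],[0.055,0,0,0]]]';python3 -c "
from h import *
print(sense()['position'],sense()['ft_force'])
cv2.imwrite('pics/i.png',cams.get_image('wrist'))"
```

```text
t: 11.05
position: [0.5508, 0.0435, 0.0429]
eef_rot: [0.732, 1.567, -2.675]
ft_force: [0.0, -0.6, -0.7]
gripper_width: 0.0472
t: 11.68
position: [0.5502, 0.0434, -0.0131]
eef_rot: [0.602, 1.566, -2.805]
ft_force: [1.0, -0.6, -0.6]
gripper_width: 0.0565
[ 0.55017724  0.0434058  -0.01306039] [ 1.01850756 -0.58041012 -0.59687964]
```

View pics/i.png

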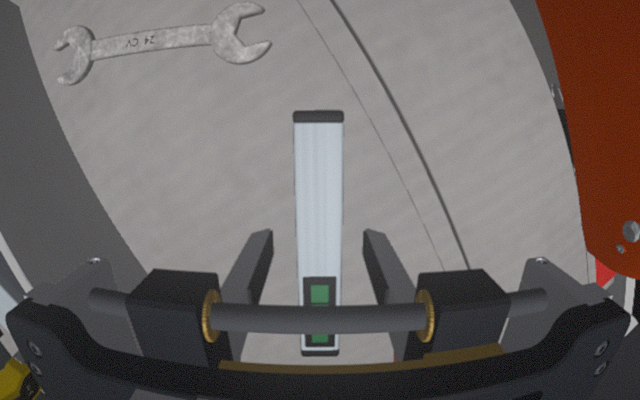

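```bash
python3 -m jog '[[[0.003,0,0,0],[0.003,0,0,0],[0.003,0,0,0],[0.003,0,0,0],[0.003,0,0,0]]]' 1 40;python3 -m jog '[[[0,0,0,0],[0,0,0,0],[0,0,0,0]]]'; python3 -m jog '[[[0,0,0,0],[-0.015,0,0,0],[-0.015,0,0,0]]]'; python3 -c "
from h import *
print(sense()['position'],sense()['ft_force'],sense()['ft_torque'])
cv2.imwrite('pics/j.png',cams.get_image('wrist'))"
```

```text
t: 12.35
position: [0.5507, 0.0434, -0.0151]
eef_rot: [0.733, 1.567, -2.673]
ft_force: [-0.3, -1.1, 2.4]
gripper_width: 0.0258
t: 12.72
position: [0.5507, 0.0434, -0.0151]
eef_rot: [0.746, 1.567, -2.661]
ft_force: [-0.2, -0.5, 0.9]
gripper_width: 0.0261
t: 13.1
position: [0.5515, 0.0435, 0.0012]
eef_rot: [1.226, 1.569, -2.181]
ft_force: [-1.2, -0.9, -4.0]
gripper_width: 0.0255
[0.55146635 0.04346921 0.00119925] [-1.16204119 -0.85676635 -3.97032281] [ 0.0299027  -0.00847091 -0.03447897]
```

View pics/j.png

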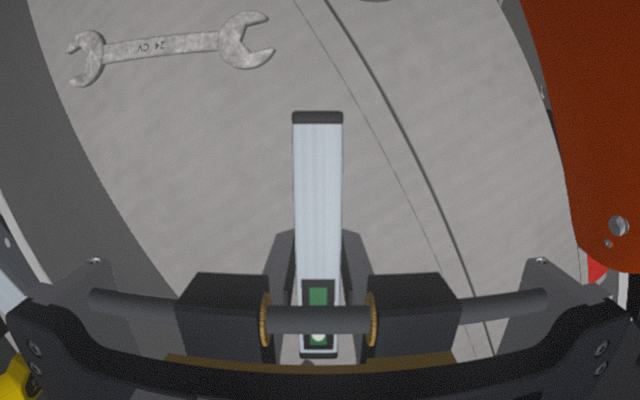

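```bash
python3 -m jog '[[[-0.05,0,0,0],[-0.11,0,0,0],[-0.17,0,0,0],[-0.22,0,0,0],[-0.25,0,0,0]]]';python3 -c "
from h import *
print(sense()['gripper_width'],delta([.46,.27,.27],np.radians(90+38)))"
```

```text
t: 13.78
position: [0.5518, 0.0439, 0.2531]
eef_rot: [2.239, 1.569, -1.168]
ft_force: [1.2, -0.4, -3.5]
gripper_width: 0.0258
0.025782814760746394 (array([-0.0173, -0.1942,  0.1478]), np.float64(-0.9284765959506718))
```

```bash
python3 -m jog '[[[0,-0.035,0.025,-0.16],[0,-0.07,0.05,-0.32],[0,-0.11,0.08,-0.5],[-0.01,-0.15,0.11,-0.68],[-0.017,-0.194,0.148,-0.86]]]';python3 - <<'E'
from h import *
np.set_printoptions(precision=4,suppress=True)
print(delta([.46,.27,.27],np.radians(90+38)))
E
python3 -m jog '[[[0,0,0,-0.07],[0,0,0,-0.07],[0,0,0,-0.07]]]'
python3 - <<'E'
from h import *
np.set_printoptions(precision=4,suppress=True)
par=P("wrist"); im=cams.get_image("wrist")
cv2.imwrite("pics/k.png",im)
p,R=tool();print(p,sense()['gripper_width'],delta([.548,.376,.12],np.radians(90+38)))
Z={"plate_mid":.047,"foot_grip":.063,"stand":0}
for q in Z:
    for x in models.place_of(q,"wrist")[:2]: print(q,np.round(x["pixel"],1),round(x["p"],2),atz("wrist",x["pixel"],Z[q],par))
E
```

```text
t: 14.4
position: [0.459, 0.2711, 0.2697]
eef_rot: [1.149, 1.569, -1.392]
ft_force: [1.4, 0.2, -3.2]
gripper_width: 0.0258
(array([-0.0003,  0.0015, -0.0002]), np.float64(-0.06323119896365981))
t: 14.78
position: [0.4592, 0.2705, 0.2694]
eef_rot: [0.892, 1.569, -1.582]
ft_force: [0.6, -0.5, -3.7]
gripper_width: 0.0259
[0.4593 0.2705 0.2695] 0.025281493453325046 (array([ 0.1493, -0.0282, -0.1352]), np.float64(0.004286419336003711))
plate_mid [294.2  75.3] 0.57 [0.5464 0.3805 0.047 ]
stand [297.6  82.6] 0.98 [0.5434 0.3759 0.    ]
```

View pics/k.png

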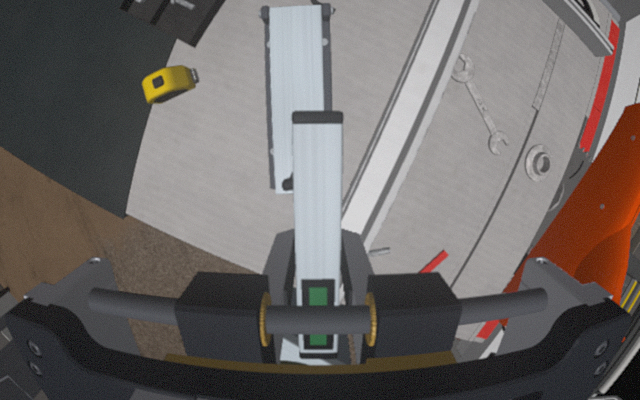

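```bash
python3 - <<'E'
from h import *
np.set_printoptions(precision=4,suppress=True)
par=P("wrist"); im=cams.get_image("wrist")
cv2.imwrite("pics/l.png",cv2.resize(im[0:210,230:360],None,fx=2.8,fy=2.8))
for px,z in [((270,8),.049),((277,192),.044),((322,5),.049),((324.5,110),.047)]: print(px,atz("wrist",px,z,par))
E
```

```text
(270, 8) [0.605  0.4711 0.049 ]
(277, 192) [0.3984 0.2984 0.044 ]
(322, 5) [0.6523 0.4153 0.049 ]
(324.5, 110) [0.5336 0.3172 0.047 ]
```

View pics/l.png

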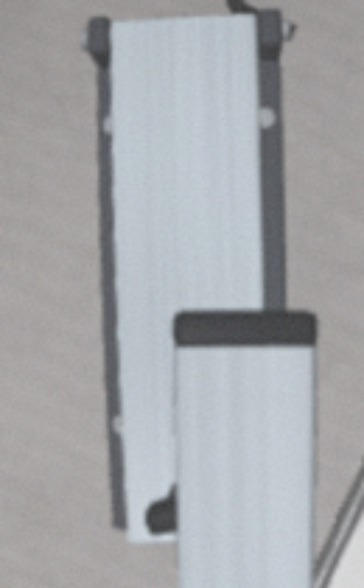

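```bash
python3 -c "
from h import *
print(delta([.5472,.3753,.08],np.radians(129.8)))"
```

```text
(array([ 0.1895, -0.0278, -0.1341]), np.float64(-0.025849012728649257))
```

```bash
python3 -m jog '[[[0.0,-0.01,-0.04,-0.026],[0.0,-0.02,-0.08,-0.026],[0.03,-0.028,-0.12,-0.026],[0.08,-0.028,-0.134,-0.026],[0.13,-0.028,-0.134,-0.026]]]';python3 -m jog '[[[0.04,0,0,0],[0.05,0,0,0],[0.05,0,0,0]]]'; python3 - <<'E'
from h import *
np.set_printoptions(precision=4,suppress=True)
par=P("wrist"); im=cams.get_image("wrist")
cv2.imwrite("pics/m.png",im)
p,R=tool();print(p,sense()['gripper_width'],delta([.5472,.3753,.036],np.radians(129.8)))
for c in ("scene","side"):
    i=cams.get_image(c); q=proj(c,p); 
    x,y=int(q[0]),int(q[1]); cv2.imwrite(f"pics/m_{c}.png",cv2.resize(i[max(y-90,0):y+90,x-120:x+120],None,fx=3,fy=3))
E
```

```text
t: 15.65
position: [0.5474, 0.3758, 0.1371]
eef_rot: [0.761, 1.569, -1.686]
ft_force: [0.5, 0.7, -4.6]
gripper_width: 0.0256
t: 16.02
position: [0.5478, 0.3757, 0.0879]
eef_rot: [1.015, 1.569, -1.433]
ft_force: [-0.3, 0.4, -3.0]
gripper_width: 0.0259
[0.5482 0.376  0.089 ] 0.025786537839236248 (array([ 0.053 , -0.0002,  0.0013]), np.float64(-0.0005561513544938279))
```

View pics/m.png

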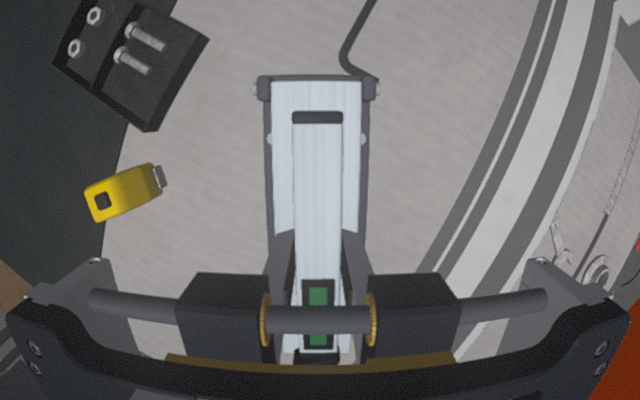

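View pics/m_side.png

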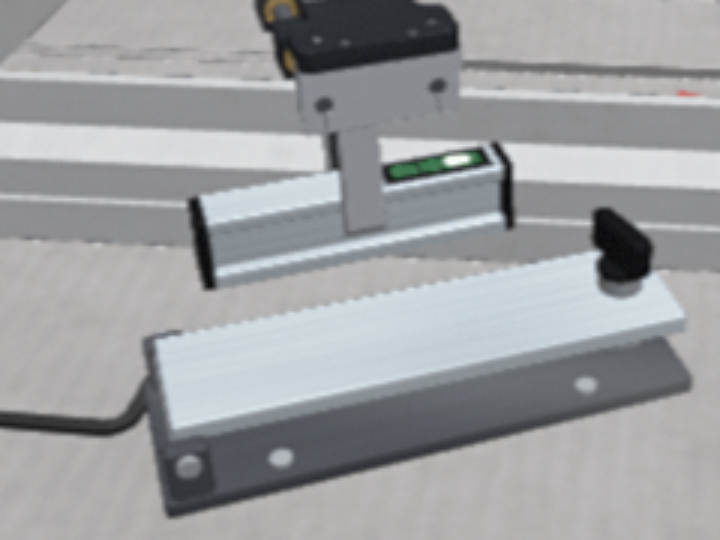

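View pics/m_scene.png

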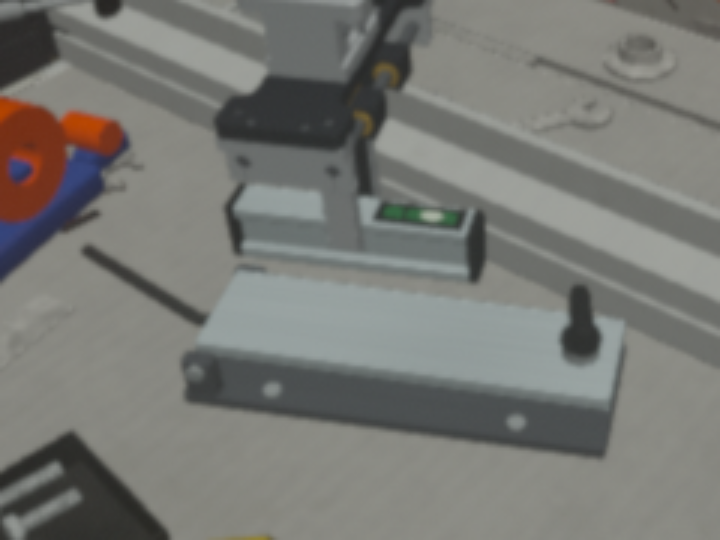

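```bash
python3 - <<'E'
from h import *
np.set_printoptions(precision=4,suppress=True)
u=np.array([np.cos(np.radians(39.8)),np.sin(np.radians(39.8))])
p,R=tool()
for r in (79,81,83): 
    w=atz("wrist",(317,r),.05); print(r,w,(w[:2]-p[:2])@u)
E
python3 -m jog '[[[0.02,0,0.0005,0],[0.035,0,0.001,0],[0.046,0,0.001,0],[0.048,0,0.001,0]]]'
python3 -m jog '[[[0.001,0,0,0],[0.003,0,0,0],[0.003,0,0,0]]]'
```

```text
79 [0.631  0.4459 0.05  ] 0.10820460719938639
81 [0.6297 0.4448 0.05  ] 0.10655489578316701
83 [0.6285 0.4438 0.05  ] 0.10490777013797588
t: 16.68
position: [0.5472, 0.3752, 0.0401]
eef_rot: [1.569, 1.569, -0.879]
ft_force: [0.1, -0.1, -3.4]
gripper_width: 0.0253
t: 17.05
position: [0.5473, 0.3753, 0.0372]
eef_rot: [1.733, 1.569, -0.714]
ft_force: [-1.2, -0.3, -3.4]
gripper_width: 0.0257
```

```bash
python3 -m jog '[[[0.001,0,0.002,0],[0.003,0,0.002,0],[0.003,0,0.002,0]]]'
python3 -m jog '[[[0.001,0,0,0],[0.002,0,0,0],[0.002,0,0,0]]]'
```

```text
t: 17.42
position: [0.5456, 0.3739, 0.034]
eef_rot: [1.509, 1.569, -0.939]
ft_force: [0.2, 0.2, -3.1]
gripper_width: 0.0257
t: 17.8
position: [0.5457, 0.374, 0.0322]
eef_rot: [1.7, 1.569, -0.747]
ft_force: [-0.3, 0.3, -1.7]
gripper_width: 0.0257
```

```bash
python3 -m jog '[[[0.001,0,0,0],[0.001,0,0,0]]]'
python3 -m jog '[[[0,0,0,0],[0,0,0,0],[0,0,0,0],[0,0,0,0],[0,0,0,0]]]' -0.3
python3 -m jog '[[[-0.04,0,0,0],[-0.09,0,0,0],[-0.15,0,0.02,0],[-0.17,0,0.06,0],[-0.17,0,0.1,0]]]'
python3 - <<'E'
from h import *
np.set_printoptions(precision=4,suppress=True)
par=P("wrist"); im=cams.get_image("wrist")
cv2.imwrite("pics/n.png",im)
p,R=tool();print(p,sense()['gripper_width'])
Z={"level_mid":.068,"vial_mid":.088,"bubble_mid":.088,"foot_grip":.063}
for q in Z:
    for x in models.place_of(q,"wrist")[:2]: print(q,np.round(x["pixel"],1),round(x["p"],2),atz("wrist",x["pixel"],Z[q],par))
cv2.imwrite("pics/n_side.png",cams.get_image("side"))
E
```

```text
t: 18.05
position: [0.5459, 0.3741, 0.0317]
eef_rot: [2.073, 1.569, -0.374]
ft_force: [-2.5, -2.0, 3.2]
gripper_width: 0.0258
t: 18.68
position: [0.5459, 0.3741, 0.0317]
eef_rot: [2.071, 1.569, -0.376]
ft_force: [0.1, -0.0, 0.8]
gripper_width: 0.0608
t: 19.3
position: [0.4684, 0.3098, 0.2035]
eef_rot: [2.652, 1.566, 0.205]
ft_force: [-0.4, 0.9, -0.9]
gripper_width: 0.0612
[0.4653 0.3075 0.2024] 0.06097335106989727
level_mid [320.3  97.7] 0.61 [0.5469 0.3713 0.068 ]
level_mid [314.6 219.2] 0.23 [0.4347 0.2864 0.068 ]
vial_mid [320.3 133.3] 0.82 [0.5167 0.3465 0.088 ]
bubble_mid [318.6 126. ] 0.42 [0.5215 0.3528 0.088 ]
foot_grip [312.9 221. ] 0.7 [0.4303 0.2855 0.063 ]
```

View pics/n.png

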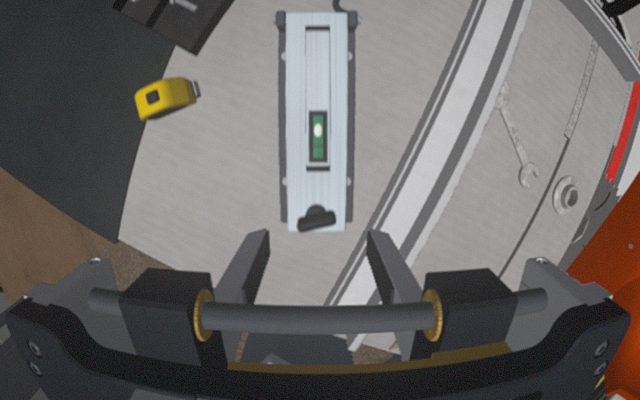

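View pics/n_side.png

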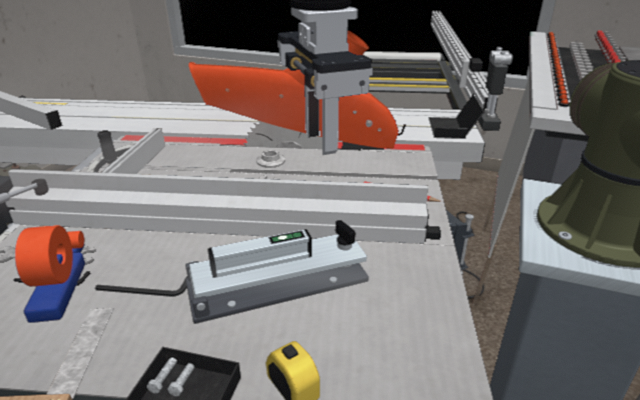

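```bash
python3 - <<'E'
from h import *
np.set_printoptions(precision=4,suppress=True)
im=cams.get_image("wrist")
cv2.imwrite("pics/o.png",cv2.resize(im[90:250,260:380],None,fx=3.7,fy=3.7,interpolation=2))
r=models.trace("foot_grip","wrist"); par=P("wrist")
for x in r[:2]: print(x["bbox"],x["p"])
print(delta([.436,.2835,.13]))
E
```

```text
[295.4, 205.6, 332.9, 234.0] 0.95
(array([ 0.0711, -0.0005,  0.0429]), None)
```

View pics/o.png

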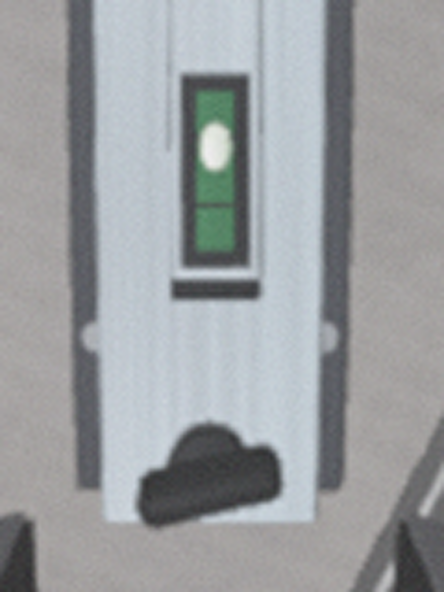

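```bash
python3 -m jog '[[[0,0,0.01,-0.17],[0,0,0.02,-0.34],[0,0,0.03,-0.51],[0.02,0,0.043,-0.68],[0.04,0,0.043,-0.85]]]' 0.1; python3 -m jog '[[[0,0,0,-0.18],[0,0,0,-0.36],[0,0,0,-0.54],[0,0,0,-0.72],[0,0,0,-0.9]]]'
python3 - <<'E'
from h import *
np.set_printoptions(precision=4,suppress=True)
print(delta([.437,.284,.12],np.radians(53.3)))
par=P("wrist");p,R=tool();print(p,R)
im=cams.get_image("wrist"); cv2.imwrite("pics/p.png",im)
for x in models.place_of("foot_grip","wrist")[:2]: print(x["pixel"],x["p"],[atz("wrist",x["pixel"],z,par) for z in(.063,.0765)])
for q in ("vial_mid","bubble_mid"):
  for x in models.place_of(q,"wrist")[:2]: print(q,x["pixel"],x["p"])
E
```

```text
t: 20.32
position: [0.4362, 0.2831, 0.1605]
eef_rot: [0.982, 1.569, -0.61]
ft_force: [0.8, -0.4, 0.7]
gripper_width: 0.0423
t: 20.95
position: [0.4366, 0.2834, 0.1602]
eef_rot: [-0.244, 1.569, -0.93]
ft_force: [-0.3, 0.7, -0.2]
gripper_width: 0.0419
(array([ 0.0402,  0.0007, -0.0001]), np.float64(-0.04498348050100498))
[0.4366 0.2834 0.1602] [[ 0.0009  0.6331  0.7741]
 [-0.0012  0.7741 -0.6331]
 [-1.     -0.0004  0.0015]]
[316.3, 193.7] 0.62 [array([0.4365, 0.2819, 0.063 ]), array([0.434 , 0.2841, 0.0765])]
vial_mid [416.0, 218.8] 0.85
bubble_mid [421.3, 215.9] 0.56
```

View pics/p.png

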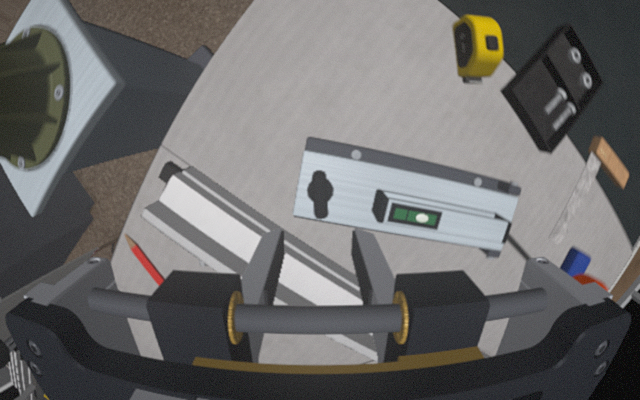

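```bash
python3 - <<'E'
from h import *
np.set_printoptions(precision=4,suppress=True)
for c in ("scene","side"):
    i=cams.get_image(c); q=proj(c,[.4365,.2835,.06]); print(c,q,[np.round(proj(c,[.4365,.2835,z]),1) for z in (.046,.06,.07,.08,.09,.1)])
    x,y=int(q[0]),int(q[1]); cv2.imwrite(f"pics/q_{c}.png",cv2.resize(i[y-40:y+30,x-50:x+50],None,fx=6,fy=6)); print(x-50,y-40)
par=P("wrist")
for px in ((318,176),(321,212)): print(atz("wrist",px,.085,par),atz("wrist",px,.08,par))
E
```

```text
scene [np.float64(322.2589885315364), np.float64(238.40512423422712)] [array([322.2, 243.6]), array([322.3, 238.4]), array([322.3, 234.7]), array([322.4, 230.8]), array([322.5, 227. ]), array([322.5, 223. ])]
272 198
side [np.float64(345.00144670144545), np.float64(238.30424798721415)] [array([344.8, 245.1]), array([345. , 238.3]), array([345.1, 233.4]), array([345.3, 228.3]), array([345.4, 223.2]), array([345.5, 218.1])]
295 198
[0.42   0.2975 0.085 ] [0.4207 0.2969 0.08  ]
[0.4492 0.277  0.085 ] [0.4504 0.276  0.08  ]
```

View pics/q_side.png

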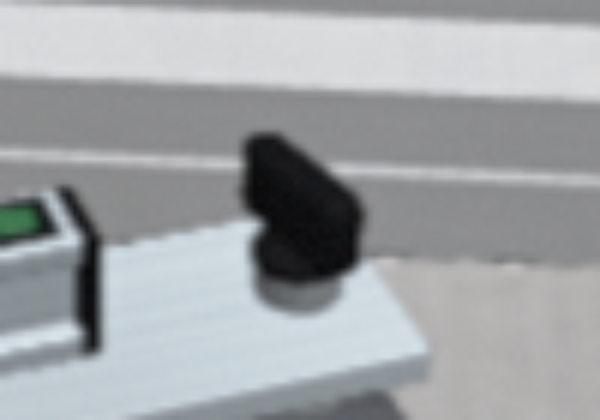

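View pics/q_scene.png

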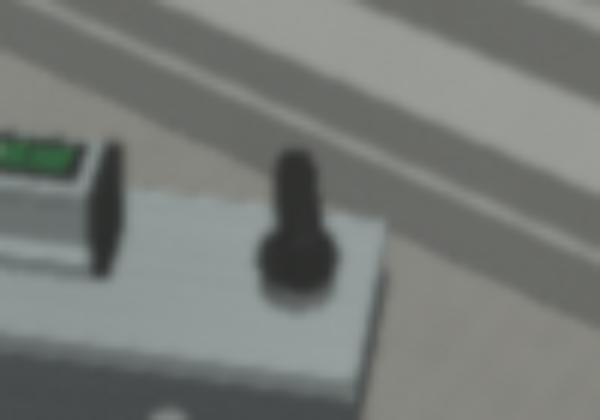

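```bash
python3 -c "
from h import *
print(delta([.4362,.2838,.036],np.radians(54)),sense()['position'])"
```

```text
(array([ 0.1244,  0.0004, -0.0007]), np.float64(-0.06668337448967598)) [0.43635314 0.28318972 0.16037759]
```

```bash
python3 -m jog '[[[0.03,0,0,-0.06],[0.06,0,0,-0.06],[0.08,0,0,-0.06],[0.085,0,0,-0.06]]]'; python3 - <<'E'
from h import *
np.set_printoptions(precision=4,suppress=True)
im=cams.get_image("wrist"); cv2.imwrite("pics/r.png",im)
print(delta([.4362,.2838,.036],np.radians(54)),sense()['ft_force'])
E
```

```text
t: 21.75
position: [0.436, 0.2829, 0.0744]
eef_rot: [-1.16, 1.569, -1.797]
ft_force: [0.2, -0.2, -0.3]
gripper_width: 0.0422
(array([ 0.0386,  0.0007, -0.0006]), np.float64(-0.008241496430497541)) [-1.7151 -0.2507 -0.611 ]
```

View pics/r.png

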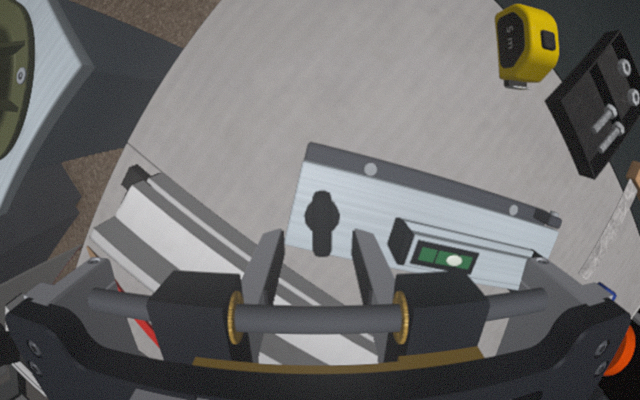

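```bash
python3 -m jog '[[[0.015,0.002,0,0],[0.03,0.002,0,0],[0.037,0.002,0,0],[0.037,0.002,0,0]]]'; python3 - <<'E'
from h import *
np.set_printoptions(precision=4,suppress=True)
im=cams.get_image("wrist"); cv2.imwrite("pics/s.png",im)
print(sense()['ft_force'])
i=cams.get_image("side");cv2.imwrite("pics/s_side.png",cv2.resize(i[150:280,260:430],None,fx=4,fy=4))
E
```

```text
t: 22.3
position: [0.4372, 0.2844, 0.0371]
eef_rot: [-1.254, 1.569, -1.891]
ft_force: [-0.5, -0.5, -0.8]
gripper_width: 0.0427
[ 0.5782 -0.5988 -0.177 ]
```

View pics/s.png

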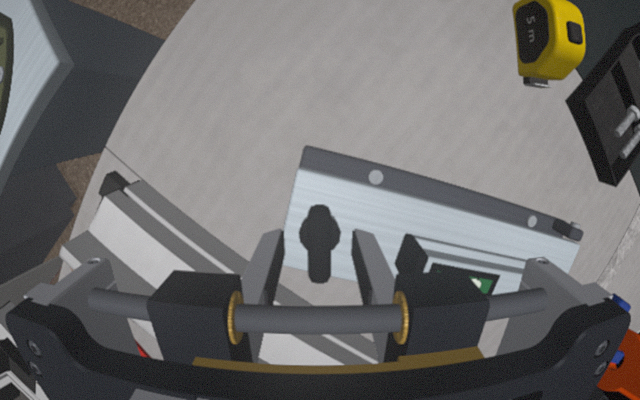

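View pics/s_side.png

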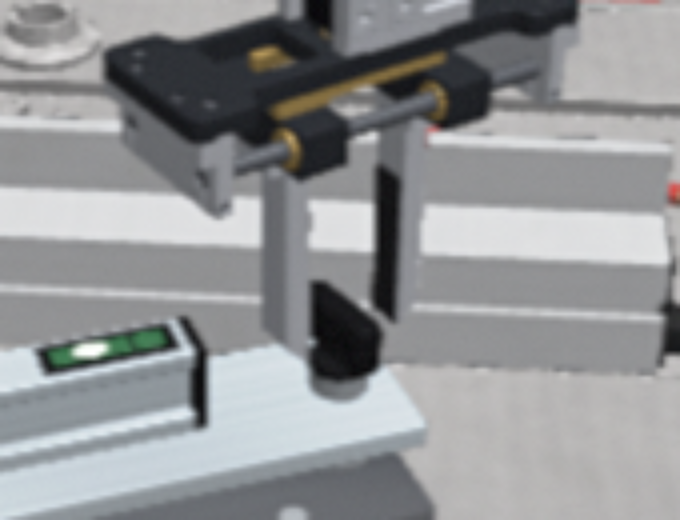

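```bash
python3 -m jog '[[[0,0,0,0],[0,0,0,0],[0,0,0,0],[0,0,0,0],[0,0,0,0]]]' 1 25;  python3 -m jog '[[[0,0,0,0],[0,0,0,0]]]'
```

```text
t: 23.02
position: [0.4379, 0.2849, 0.0381]
eef_rot: [0.108, 1.569, -0.529]
ft_force: [3.3, 3.6, -1.7]
gripper_width: 0.0136
t: 23.28
position: [0.4379, 0.285, 0.0381]
eef_rot: [0.15, 1.569, -0.487]
ft_force: [0.6, 2.5, -0.4]
gripper_width: 0.0138
```

Gripped (14 mm). Turn clockwise.

```bash
python3 -m jog '[[[0,0,0,0.16],[0,0,0,0.32],[-0.001,0,0,0.48],[-0.001,0,0,0.64],[-0.0015,0,0,0.8]]]';  python3 -m jog '[[[0,0,0,0.12],[-0.001,0,0,0.25],[-0.001,0,0,0.35],[-0.001,0,0,0.35]]]'; python3 - <<'E'
from h import *
np.set_printoptions(precision=4,suppress=True)
p,R=tool(); print("jaw",np.degrees(np.arctan2(R[1,1],R[0,1]))%180,sense()['ft_force'],sense()['ft_torque'])
cv2.imwrite("pics/t.png",cams.get_image("wrist"))
E
```

```text
t: 23.9
position: [0.4374, 0.2847, 0.0398]
eef_rot: [-0.005, 1.57, -1.447]
ft_force: [-3.9, 0.2, 4.7]
gripper_width: 0.0143
t: 24.4
position: [0.4371, 0.2848, 0.0407]
eef_rot: [-0.255, 1.569, -2.046]
ft_force: [-1.3, 3.5, -0.3]
gripper_width: 0.0136
jaw 167.3706898896652 [-1.2558  3.5242 -0.3387] [ 0.7826  0.1953 -0.0748]
```

View pics/t.png

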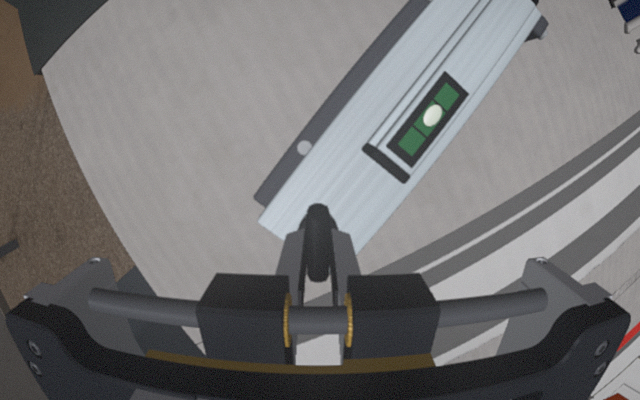

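```bash
cat >> h.py <<'E'
def rect(im,par,fn,mid=(.5457,.374),ang=219.8,z=.088,s=8):
    a=np.radians(ang);u=np.array([np.cos(a),np.sin(a)]);v=np.array([-u[1],u[0]])
    xs=np.arange(0,90,1/s);ys=np.arange(-18,18,1/s)
    mx=np.zeros((len(ys),len(xs)),np.float32);my=mx.copy()
    X,Y=np.meshgrid(xs/1000,ys/1000)
    W=np.stack([mid[0]+X*u[0]+Y*v[0],mid[1]+X*u[1]+Y*v[1],np.full_like(X,z)],-1)
    K,R,t=par; V=W@R.T+t
    th=np.arctan2(np.hypot(V[...,0],V[...,1]),V[...,2]);n=np.hypot(V[...,0],V[...,1])
    mx=(K[0,0]*V[...,0]/n*th+K[0,2]).astype(np.float32);my=(K[1,1]*V[...,1]/n*th+K[1,2]).astype(np.float32)
    o=cv2.remap(im,mx,my,cv2.INTER_CUBIC); cv2.imwrite(fn,o); return o
def prof(o,s=8):
    # row band around vial centre: find green/white rows
    hsv=cv2.cvtColor(o,cv2.COLOR_BGR2HSV); g=(hsv[...,0]>40)&(hsv[...,0]<90)&(hsv[...,1]>80)&(hsv[...,2]>40)
    ys,xs=np.nonzero(g); y0=int(np.median(ys)); b=o[y0-16:y0+17].astype(float).mean(0)
    x0,x1=np.percentile(xs,1),np.percentile(xs,99)
    return y0,x0/s,x1/s,b
E
python3 - <<'E'
from h import *
np.set_printoptions(precision=1,suppress=True,linewidth=200)
par=P("wrist");im=cams.get_image("wrist")
o=rect(im,par,"pics/u.png"); y0,a,c,b=prof(o); print(y0,a,c)
i=int(a*8);print(i,b[i-16:int(c*8)+16:4].astype(int)[:,[1,2]].T)
E
```

```text
142 18.875 63.625
151 [[ 55  53  62  82 103 111 111 109 109 109 110 111 110 109 109 111 110 109 108 111 110 111 112 110 111 112 111 107  86  65  83 137 184 206 212 214 214 214 214 216 217 217 217 218 218 218 218 219 219
  220 220 220 221 221 222 220 215 197 155 117 107 110 111 113 114 110  92  69  68  92 111 113 112 112 111 112 112 113 111 110 113 112 110 112 113 111 112 113 112 112 111 112 114 111  95  75  61  60]
 [ 53  53  55  59  64  66  63  63  64  63  65  66  66  64  64  66  66  64  62  68  66  67  66  65  67  65  65  65  57  55  79 128 173 197 205 206 206 207 207 209 210 210 211 213 212 212 212 213 214
  215 215 215 217 217 218 216 210 188 137  83  61  64  67  67  68  66  62  60  58  61  67  68  66  67  66  68  66  69  68  67  68  67  68  67  68  66  67  69  67  68  67  67  68  69  64  62  59  59]]
```

View pics/u.png

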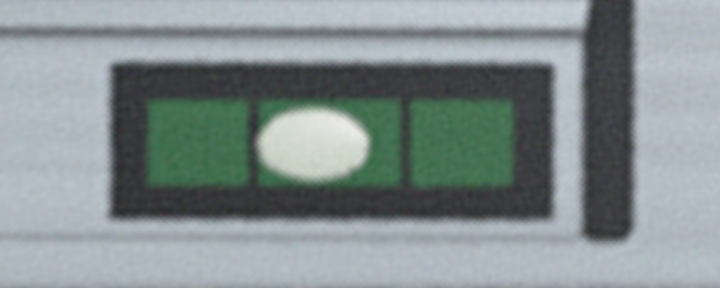

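```bash
python3 -m jog '[[[0,0,0,0.12],[-0.0005,0,0,0.25],[-0.0007,0,0,0.35],[-0.0007,0,0,0.35],[-0.0007,0,0,0.35]]]'; python3 -m jog '[[[0,0,0,0],[0,0,0,0],[0,0,0,0],[0,0,0,0],[0,0,0,0]]]'; cat >> h.py <<'E'
def bub(fn,**k):
    par=P("wrist");im=cams.get_image("wrist")
    o=rect(im,par,fn,**k); y0,a,c,b=prof(o); R=b[:,2];G=b[:,1]
    idx=np.nonzero(R>140)[0]; idx=idx[(idx>a*8)&(idx<c*8)]; bc=(idx[0]+idx[-1])/2
    # dark lines
    a8,c8=int(a*8)+24,int(c*8)-24
    ln=[]
    for lo,hi in ((a8,(a8+c8)//2),((a8+c8)//2,c8)):
        seg=G[lo:hi].copy(); j=np.argmin(seg); w=np.arange(max(j-8,0),min(j+9,len(seg))); q=np.clip(100-seg[w],0,None); ln.append(lo+(w*q).sum()/q.sum())
    print("bubble",idx[0]/8,idx[-1]/8,"lines",np.array(ln)/8,"gap mm",(ln[1]-ln[0])/8,"offset mm",(bc-sum(ln)/2)/8,"window-centre offset",bc/8-(a+c)/2)
    return o
E
python3 - <<'E'
from h import *
bub("pics/v.png"); s=sense();print(s['t'],s['ft_force'],s['ft_torque'])
p,R=tool(); print("jaw",np.degrees(np.arctan2(R[1,1],R[0,1]))%180)
E
```

```text
t: 25.12
position: [0.4368, 0.285, 0.0414]
eef_rot: [-0.325, 1.569, -2.463]
ft_force: [-1.5, 4.6, 0.3]
gripper_width: 0.0137
t: 25.75
position: [0.4368, 0.285, 0.0415]
eef_rot: [-0.33, 1.569, -2.468]
ft_force: [-0.1, 4.7, 0.8]
gripper_width: 0.0136
bubble 35.25 48.625 lines [31.34238714 50.42559351] gap mm 19.08320637910912 offset mm 1.053509674789069 window-centre offset 0.9375
25.8 [-0.58756327  4.52513335  0.39407857] [ 0.84158961  0.25769095 -0.03082925]
jaw 147.53716046460542
```

View pics/v.png

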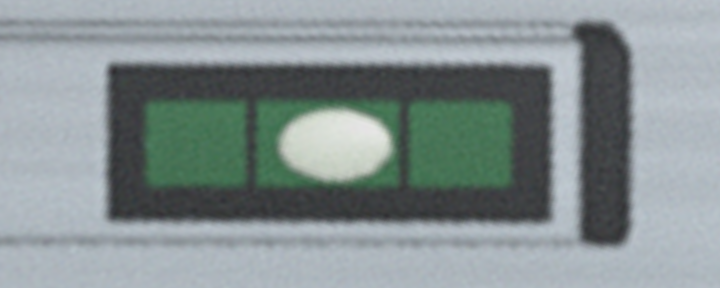

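```bash
python3 -m jog '[[[0,0,0,-0.1],[0,0,0,-0.2],[0,0,0,-0.2]]]'; python3 -m jog '[[[0,0,0,0],[0,0,0,0],[0,0,0,0],[0,0,0,0],[0,0,0,0]]]';python3 -m jog '[[[0,0,0,0],[0,0,0,0],[0,0,0,0],[0,0,0,0],[0,0,0,0]]]'
python3 - <<'E'
from h import *
bub("pics/w.png"); s=sense();print(s['t'],s['ft_force'],s['ft_torque'])
p,R=tool(); print("jaw",np.degrees(np.arctan2(R[1,1],R[0,1]))%180)
E
```

```text
t: 26.18
position: [0.4368, 0.2848, 0.0411]
eef_rot: [-0.372, 1.569, -2.31]
ft_force: [2.6, 3.5, -6.7]
gripper_width: 0.0139
t: 26.8
position: [0.4369, 0.2848, 0.0411]
eef_rot: [-0.35, 1.569, -2.288]
ft_force: [2.5, 4.1, -6.6]
gripper_width: 0.0137
t: 27.42
position: [0.4369, 0.2848, 0.041]
eef_rot: [-0.365, 1.569, -2.304]
ft_force: [2.5, 4.4, -5.0]
gripper_width: 0.0133
bubble 34.25 47.625 lines [31.49518204 50.54885323] gap mm 19.05367119576342 offset mm -0.08451763671666868 window-centre offset -0.1875
27.475 [ 2.28182036  3.85093869 -5.44847702] [ 0.81116759 -0.39335876  0.06720621]
jaw 158.9558731931885
```

```bash
python3 -m jog '[[[0,0,0,0],[0,0,0,0],[0,0,0,0],[0,0,0,0],[0,0,0,0]]]' 0.3;python3 -m jog '[[[0,0,0,0],[0,0,0,0],[0,0,0,0],[0,0,0,0],[0,0,0,0]]]'
python3 - <<'E'
from h import *
bub("pics/x.png"); s=sense();print(s['t'],s['ft_force'],s['ft_torque'],s['gripper_width'])
E
```

```text
t: 28.1
position: [0.4369, 0.2848, 0.0411]
eef_rot: [-0.336, 1.569, -2.274]
ft_force: [-0.8, 0.3, 0.7]
gripper_width: 0.0325
t: 28.72
position: [0.4369, 0.2848, 0.0411]
eef_rot: [-0.332, 1.569, -2.27]
ft_force: [-0.2, 0.5, 0.5]
gripper_width: 0.0331
bubble 34.25 47.625 lines [31.50130398 50.54279853] gap mm 19.041494543601416 offset mm -0.08455125677880204 window-centre offset -0.1875
28.775 [-0.8986347  -0.87835576  0.2936683 ] [ 0.01204215 -0.02623665  0.02538882] 0.0330514763139147
```

```bash
python3 -m jog '[[[-0.03,0,0,0],[-0.07,0,0,0],[-0.1,0,0,0],[-0.12,0,0,0],[-0.12,0,0,0]]]' 1 20; python3 - <<'E'
from h import *
u=np.array([np.cos(np.radians(39.8)),np.sin(np.radians(39.8))])
print(delta([.5457+.002*u[0],.374+.002*u[1],.12]))
E
```

```text
t: 29.4
position: [0.4375, 0.2853, 0.1622]
eef_rot: [1.924, 1.57, -0.014]
ft_force: [0.1, 0.3, -0.4]
gripper_width: 0.0002
(array([ 0.0423,  0.07  , -0.1234]), None)
```

```bash
python3 -m jog '[[[0,0.015,-0.025,-0.17],[0,0.03,-0.05,-0.34],[0,0.045,-0.075,-0.51],[0,0.06,-0.1,-0.68],[0,0.07,-0.123,-0.85]]]'; python3 -m jog '[[[0,0,0,-0.17],[0,0,0,-0.35],[0,0,0,-0.52],[0,0,0,-0.7],[0,0,0,-0.87]]]';python3 -m jog '[[[0,0,0,-0.17],[0,0,0,-0.35],[0,0,0,-0.52],[0,0,0,-0.7],[0,0,0,-0.87]]]'; python3 - <<'E'
from h import *
u=np.array([np.cos(np.radians(39.8)),np.sin(np.radians(39.8))])
print(delta([.5457-.002*-u[0],.374+.002*u[1],.08],np.radians(129.8)))
p,R=tool();print(np.degrees(np.arctan2(-R[1,2],-R[0,2])))
cv2.imwrite("pics/y.png",cams.get_image("wrist")); bub("pics/y2.png")
E
```

```text
t: 30.02
position: [0.5475, 0.3752, 0.1604]
eef_rot: [-0.976, 1.57, -2.058]
ft_force: [0.8, -0.9, 0.3]
gripper_width: 0.0007
t: 30.65
position: [0.5471, 0.375, 0.1585]
eef_rot: [-2.196, 1.568, -2.403]
ft_force: [-0.6, -0.5, -0.5]
gripper_width: 0.0006
t: 31.28
position: [0.5468, 0.3748, 0.1568]
eef_rot: [-3.132, 1.566, -2.463]
ft_force: [0.0, -0.5, -0.0]
gripper_width: 0.0006
(array([0.0768, 0.0001, 0.0011]), np.float64(-0.025817285358393338))
-141.67923644096348
bubble 34.375 48.0 lines [31.60884254 50.49011652] gap mm 18.88127398282503 offset mm 0.13802047039712306 window-centre offset 0.0
```

View pics/y.png

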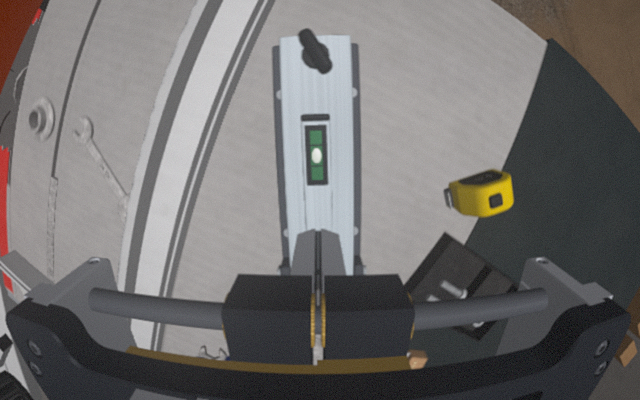

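View pics/y2.png

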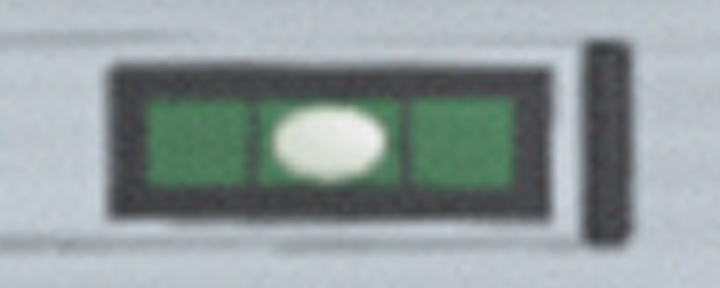

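```bash
python3 -m jog '[[[0.03,0,0.001,-0.02],[0.055,0,0.001,-0.026],[0.075,0,0.001,-0.026],[0.083,0,0.001,-0.026],[0.083,0,0.001,-0.026]]]'; python3 -m jog '[[[0.003,0,0,0],[0.006,0,0,0],[0.006,0,0,0]]]'; python3 - <<'E'
from h import *
u=np.array([np.cos(np.radians(39.8)),np.sin(np.radians(39.8))])
print(delta([.5457-.002*-u[0],.374+.002*u[1],.06],np.radians(129.8)),sense()['ft_force'])
E
```

```text
t: 32.0
position: [0.5473, 0.3751, 0.0738]
eef_rot: [3.122, 1.565, -2.471]
ft_force: [0.0, -0.2, 0.9]
gripper_width: 0.0005
t: 32.38
position: [0.5472, 0.3751, 0.0678]
eef_rot: [3.124, 1.565, -2.469]
ft_force: [-0.1, 0.6, 0.5]
gripper_width: 0.0004
(array([0.0078, 0.0001, 0.0002]), np.float64(-0.004505376121385574)) [-0.0826807   0.57642582  0.50587213]
```

```bash
for i in 1; do :; done; python3 -m jog '[[[0.003,0,0,0],[0.005,0,0,0],[0.005,0,0,0]]]'; python3 - <<'E'
from h import *
i=cams.get_image("side");cv2.imwrite("pics/z_side.png",cv2.resize(i[130:300,180:400],None,fx=3.4,fy=3.4))
E
```

```text
t: 32.75
position: [0.5471, 0.375, 0.0626]
eef_rot: [3.118, 1.565, -2.475]
ft_force: [-0.3, -0.2, -0.2]
gripper_width: 0.0007
```

View pics/z_side.png

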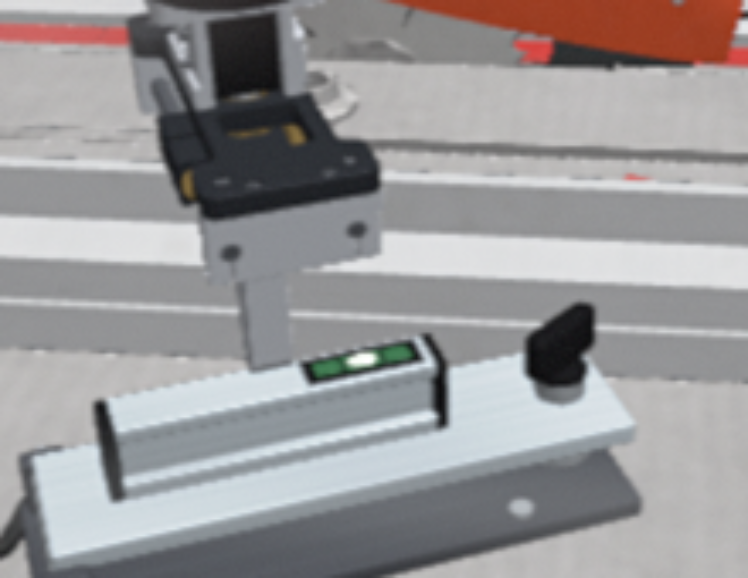

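Almost touching. Step down gently.

```bash
python3 -m jog '[[[0.001,0,0,0],[0.002,0,0,0],[0.002,0,0,0]]]'; python3 -m jog '[[[0.001,0,0,0],[0.0015,0,0,0],[0.0015,0,0,0]]]'
```

```text
t: 33.17
position: [0.5471, 0.375, 0.0606]
eef_rot: [3.117, 1.565, -2.476]
ft_force: [-0.0, 0.3, -0.4]
gripper_width: 0.0004
t: 33.55
position: [0.5471, 0.375, 0.0591]
eef_rot: [3.114, 1.565, -2.479]
ft_force: [-0.5, 0.0, 0.7]
gripper_width: 0.0003
```

```bash
python3 -m jog '[[[0.0005,0,0,0],[0.001,0,0,0],[0.001,0,0,0]]]'
```

```text
t: 33.92
position: [0.5471, 0.375, 0.058]
eef_rot: [3.115, 1.565, -2.478]
ft_force: [0.5, 0.2, 0.5]
gripper_width: 0.0006
```

```bash
python3 -m jog '[[[0.0005,0,0,0],[0.001,0,0,0]]]';python3 -m jog '[[[0.0005,0,0,0],[0.001,0,0,0]]]'
```

```text
t: 34.17
position: [0.5471, 0.375, 0.057]
eef_rot: [3.114, 1.565, -2.479]
ft_force: [-0.0, -0.3, 0.2]
gripper_width: 0.0005
t: 34.42
position: [0.5471, 0.375, 0.0559]
eef_rot: [3.115, 1.565, -2.478]
ft_force: [0.4, 0.2, 0.1]
gripper_width: 0.0004
```

```bash
python3 -m jog '[[[0.0005,0,0,0],[0.0005,0,0,0]]]';python3 -m jog '[[[0.0005,0,0,0],[0.0005,0,0,0]]]'
```

```text
t: 34.67
position: [0.547, 0.375, 0.0554]
eef_rot: [3.11, 1.565, -2.483]
ft_force: [-0.3, -0.2, -0.2]
gripper_width: 0.0004
t: 34.92
position: [0.5471, 0.375, 0.0551]
eef_rot: [3.114, 1.565, -2.479]
ft_force: [-0.3, -0.7, 2.5]
gripper_width: 0.0007
```

```bash
python3 -m jog '[[[0.0005,0,0,0],[0.0005,0,0,0]]]';python3 -m jog '[[[0.0005,0,0,0],[0.0005,0,0,0]]]'
```

```text
t: 35.17
position: [0.5471, 0.375, 0.0551]
eef_rot: [3.126, 1.565, -2.467]
ft_force: [-1.4, -1.0, 5.6]
gripper_width: 0.0002
t: 35.42
position: [0.5471, 0.375, 0.0551]
eef_rot: [3.131, 1.566, -2.462]
ft_force: [-3.3, -2.1, 6.0]
gripper_width: 0.0005
```

```bash
python3 -m jog '[[[0.0008,0,-0.0003,0],[0.0008,0,-0.0003,0],[0.0008,0,-0.0003,0]]]'; python3 - <<'E'
from h import *
bub("pics/aa.png"); s=sense();print(s['t'],s['ft_force'],s['ft_torque'],s['position'])
E
```

```text
t: 35.8
position: [0.5472, 0.3751, 0.0551]
eef_rot: [-3.128, 1.567, -2.438]
ft_force: [-1.8, -0.7, 7.3]
gripper_width: 0.0003
bubble 34.375 47.625 lines [31.3644558  50.47750078] gap mm 19.113044980810628 offset mm 0.07902170646050166 window-centre offset -0.125
35.85 [-1.61331624 -1.01309639  7.07692049] [-0.09519911  0.28533903 -0.03081693] [0.5471664  0.37503619 0.05508562]
```

```bash
python3 -m jog '[[[0.0012,0,-0.0004,0],[0.0012,0,-0.0004,0],[0.0012,0,-0.0004,0]]]'; python3 -m jog '[[[0.0012,0,-0.0003,0],[0.0012,0,-0.0003,0],[0.0012,0,-0.0003,0]]]'
```

```text
t: 36.22
position: [0.5472, 0.3751, 0.0551]
eef_rot: [-3.037, 1.568, -2.347]
ft_force: [-3.0, -1.1, 10.9]
gripper_width: 0.0004
t: 36.6
position: [0.5473, 0.3751, 0.0551]
eef_rot: [-2.839, 1.569, -2.149]
ft_force: [-3.6, -1.8, 9.6]
gripper_width: 0.0003
```

```bash
python3 - <<'E'
from h import *
np.set_printoptions(precision=3,suppress=True)
F=[];
for k in range(12):
    if k in(0,11): bub(f"pics/ab{k}.png")
    else: cams.get_image("side")
    F.append(sense()['ft_force'])
F=np.array(F);print(F,F.mean(0),sense()['t'])
im=cams.get_image("wrist");cv2.imwrite("pics/ac.png",im)
i=cams.get_image("side");cv2.imwrite("pics/ac_side.png",cv2.resize(i[130:300,180:400],None,fx=3.4,fy=3.4))
E
```

```text
bubble 34.375 47.625 lines [31.368 50.458] gap mm 19.090127680849406 offset mm 0.08728565594446991 window-centre offset -0.1875
bubble 34.375 47.625 lines [31.352 50.454] gap mm 19.102002029810194 offset mm 0.0970395177429566 window-centre offset -0.125
[[-2.871 -1.623 10.326]
 [-3.473 -1.553  9.844]
 [-2.804 -2.206 11.175]
 [-2.535 -1.208  9.631]
 [-3.193 -1.834 10.594]
 [-3.072 -1.523 10.1  ]
 [-2.766 -2.131 10.336]
 [-2.404 -1.625  9.59 ]
 [-2.229 -2.241 10.645]
 [-4.427 -1.596 10.251]
 [-3.333 -2.197 10.383]
 [-3.033 -1.37   9.472]] [-3.012 -1.759 10.196] 37.2
```

View pics/ac.png

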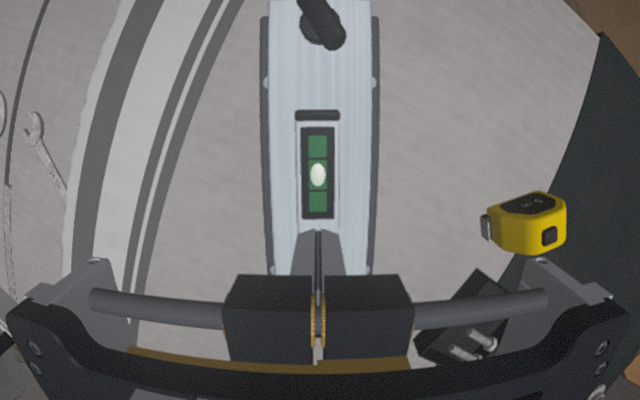

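View pics/ac_side.png

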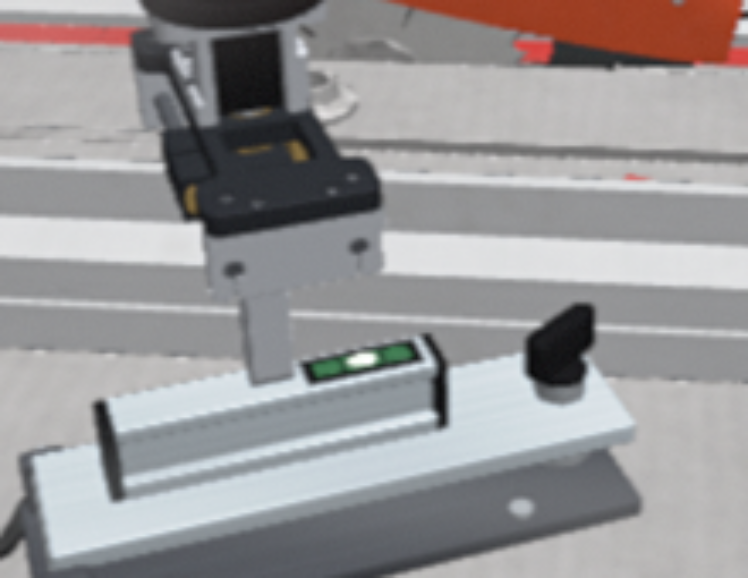

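View pics/ab11.png

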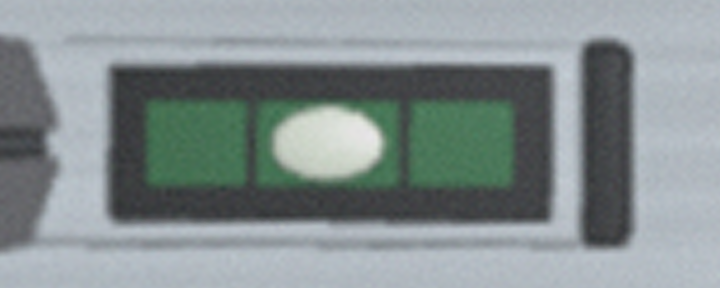

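Steady press of about 10 N, the bubble central, the level still in place. Handing in.

```bash
python3 -c "
from station import env
print(env.hand_in())"
```

```text
the job is handed in; nothing more can be done
None
```

The spirit level is on the middle of the plate, and I handed the job in at about 37 s with the fingers still pressing on it.

- **Level:** I set it lengthwise on the plate, vial end toward the knob, and let go of it. It sits within about 3 mm of the middle along the plate and is centred across it.
- **Knob:** I turned it clockwise about 1.5 rad and then back about 0.2 rad because the first turn went past centre. After I let go of it, the bubble was within about 0.1 mm of midway.
- **Press:** The shut fingers press near the middle of the level's length. The downward force averaged 10.2 N (9.5 to 11.2 N over 0.6 s). The bubble measured 0.1 mm from midway between the lines; measured against the middle of the vial window it was −0.1 to −0.2 mm.

**Checks that disagreed or failed:**
- **First two grasps:** These closed above the level without touching it. The fingertips sit about 30 mm behind the reported TCP, and all three cameras agreed on this. I allowed for that offset in every later move.
- **Sideways force:** About 3.5 N of sideways force remained along the level during the press. The level did not shift.
- **Other objects:** I saw none of them disturbed in the pictures, but I did not check each one against its starting place.

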